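# Fill a gift box with truffles through the spring gate

### The job

Using the red-handled scoop, not the fingers, scoop at least two truffles out of the white tub into the aluminium chute of the dispenser while its gate is shut, then stand the scoop back on the teal cutting mat. Next press the red paddle down about 20 mm with the gripper, so that its middle stands level with the green band and the gate lets at least two truffles roll into the gift box, and finish while still holding the paddle there. Do not drop a truffle on the bench, and leave the gift box and the other things on the bench where they are.

Things in the scene. Friction and masses are not known exactly. Their poses are not given: they have to be found in the camera images.
- scoop: aluminium scoop with a red handle, 0.14 kg, standing flat on the mat. Origin: centre of the underside of its flat pan; x points to the open front lip, z up. Pan 80 mm long (x -40 to 40) and 64 mm wide, floor 3 mm thick, back wall 36 mm high, side walls 32 mm high and 3 mm thick from x -39 to 17 mm; the front 23 mm is bare floor. Handle: see scoop_grip
- scoop_grip (a point): point on the scoop's handle axis, scoop frame x -79, z 100 mm: grip here, across the scoop's y. The straight red handle, 16 mm thick along the scoop's y and 22 mm wide the other way, rises from the back wall (x -52, z 25 mm) and leans back (to -x) 20 degrees from vertical, 105 mm long, ending 25 mm above this point. Axes as the scoop's
- mat: teal cutting mat with pale grid lines, 260 x 150 x 3 mm, fixed. Origin: centre of its underside; x along its long side. The scoop starts on it and must be stood back on it.
- tub: white open tub, fixed, outside 278 (x) x 88 (y) x 44 mm high, walls and floor 4 mm thick. Origin: centre of its underside. At its +x end the floor turns up at x 105 mm into a 50 degree ramp to the rim. The truffles start in its +x half. It stands on one side of the mat and the dispenser on the other, left or right; the x of both points roughly away from the robot
- dispenser: fixed truffle dispenser: aluminium chute 84 mm wide inside on a cream stand. Origin: centre of its foot; x points downhill, away from the robot. The chute floor slopes down 18 degrees from z 110 mm at x -70 to z 60 mm at its open end at x 85 mm; side walls (y -44, 44 mm) stand 40 mm above it, the uphill end wall (x -70) reaches z 143 mm. Paddle outside the -y wall
- trough_mid (a point): point on the chute floor, on its centre line, dispenser frame x -10, z 90 mm. The gate plate crosses the chute 70 mm downhill of it (x 60 mm), its underside 5 mm above the floor when shut, its top at z 130 mm
- paddle (a joint): angle of paddle and gate, one rocker on a level axle along the dispenser's y at x -40, z 125 mm: 0 = paddle up, gate shut; grows as the paddle is pressed; stop at 0.62 rad. Paddle centre 55 mm from the axle: 20 mm down is 0.36 rad. Gate arm 100 mm: truffles pass from about 0.24 rad. Spring: about 5 N on the paddle starts it, about 11 N holds it at 20 mm
- paddle_top (a point): centre of the top face of the red paddle, a 44 x 44 mm plate, dispenser frame x -95, y -75, z 132 mm with the gate shut; moves with the paddle; press here from above. Beside it, 8 mm off its -y edge, an upright cream plate (top z 117 mm) with a green band at z 105 to 117 mm, 14 to 26 mm below the paddle's rest height
- giftbox: open brown kraft gift box, 120 x 120 x 45 mm outside, walls 3 mm, lined with white paper, 0.35 kg, loose. Origin: centre of its underside. Stands just below the open lower end of the chute, its near wall about 10 mm from it.
- truffle1: chocolate truffle, dark brown ball 26 mm in diameter, about 14 g, origin at its centre; four of them start in the tub; all alike
- truffle2: chocolate truffle, dark brown ball 26 mm in diameter, about 14 g, origin at its centre; four of them start in the tub; all alike
- truffle3: chocolate truffle, dark brown ball 26 mm in diameter, about 14 g, origin at its centre; four of them start in the tub; all alike
- truffle4: chocolate truffle, dark brown ball 26 mm in diameter, about 14 g, origin at its centre; four of them start in the tub; all alike
- tape_roll: tan packing tape roll, a bystander to be left alone, origin at the centre of its underside: ring 90 mm across, 24 mm high, lying flat
- ribbon_spool: purple ribbon spool, a bystander to be left alone, origin at the centre of its underside: 60 mm across, 40 mm high
- sprinkle_jar: amber jar with a white cap, a bystander to be left alone, origin at the centre of its underside: 60 mm across, 85 mm high
- mug: white mug, a bystander to be left alone, origin at the centre of its underside: 80 mm across, 90 mm high
- pencil: black pencil lying flat, a bystander to be left alone, origin at the centre of its underside: 170 mm long along its x, 8 mm thick
- kraft_lid: brown box lid lying open side up, a bystander to be left alone, origin at the centre of its underside: 126 x 126 x 22 mm
Mind the look-alikes: they are no part of the job. What is shaped like the scoop but blue or purple is not meant.

How it is judged:
On the way, in this order (a step that is already met when the one before it is completed fails the run):
1. at least two truffles lie in the chute with the gate shut (paddle up, joint below 0.08) (((x of truffle1 in the frame of dispenser between -0.085 and 0.085 m and y of truffle1 in the frame of dispenser between -0.05 and 0.05 m and z of truffle1 in the frame of dispenser between 0.06 and 0.135 m and x of truffle2 in the frame of dispenser between -0.085 and 0.085 m and y of truffle2 in the frame of dispenser between -0.05 and 0.05 m and z of truffle2 in the frame of dispenser between 0.06 and 0.135 m) or (x of truffle1 in the frame of dispenser between -0.085 and 0.085 m and y of truffle1 in the frame of dispenser between -0.05 and 0.05 m and z of truffle1 in the frame of dispenser between 0.06 and 0.135 m and x of truffle3 in the frame of dispenser between -0.085 and 0.085 m and y of truffle3 in the frame of dispenser between -0.05 and 0.05 m and z of truffle3 in the frame of dispenser between 0.06 and 0.135 m) or (x of truffle1 in the frame of dispenser between -0.085 and 0.085 m and y of truffle1 in the frame of dispenser between -0.05 and 0.05 m and z of truffle1 in the frame of dispenser between 0.06 and 0.135 m and x of truffle4 in the frame of dispenser between -0.085 and 0.085 m and y of truffle4 in the frame of dispenser between -0.05 and 0.05 m and z of truffle4 in the frame of dispenser between 0.06 and 0.135 m) or (x of truffle2 in the frame of dispenser between -0.085 and 0.085 m and y of truffle2 in the frame of dispenser between -0.05 and 0.05 m and z of truffle2 in the frame of dispenser between 0.06 and 0.135 m and x of truffle3 in the frame of dispenser between -0.085 and 0.085 m and y of truffle3 in the frame of dispenser between -0.05 and 0.05 m and z of truffle3 in the frame of dispenser between 0.06 and 0.135 m) or (x of truffle2 in the frame of dispenser between -0.085 and 0.085 m and y of truffle2 in the frame of dispenser between -0.05 and 0.05 m and z of truffle2 in the frame of dispenser between 0.06 and 0.135 m and x of truffle4 in the frame of dispenser between -0.085 and 0.085 m and y of truffle4 in the frame of dispenser between -0.05 and 0.05 m and z of truffle4 in the frame of dispenser between 0.06 and 0.135 m) or (x of truffle3 in the frame of dispenser between -0.085 and 0.085 m and y of truffle3 in the frame of dispenser between -0.05 and 0.05 m and z of truffle3 in the frame of dispenser between 0.06 and 0.135 m and x of truffle4 in the frame of dispenser between -0.085 and 0.085 m and y of truffle4 in the frame of dispenser between -0.05 and 0.05 m and z of truffle4 in the frame of dispenser between 0.06 and 0.135 m)) and value of joint paddle below 0.08 rad), for 0.2 s.
2. the scoop stands on the mat, let go, with the gate still shut (x of scoop in the frame of mat between -0.13 and 0.13 m and y of scoop in the frame of mat between -0.075 and 0.075 m and z of scoop in the frame of mat between -0.005 and 0.012 m and angle between scoop's own z axis and vertical below 0.15 rad and contact force between the fingers and scoop below 0.1 N and value of joint paddle below 0.12 rad), for 0.2 s.
At the end, for the whole second after the job is handed in: At least two truffles are in the gift box, none on the bench (all in tub, scoop, chute or box); the gripper holds the paddle still, pressing with over 1.5 N, about 14 to 26 mm down (0.24 to 0.50 rad); the scoop stands upright on the mat, let go (((x of truffle1 in the frame of giftbox between -0.06 and 0.06 m and y of truffle1 in the frame of giftbox between -0.06 and 0.06 m and z of truffle1 in the frame of giftbox between 0 and 0.045 m and x of truffle2 in the frame of giftbox between -0.06 and 0.06 m and y of truffle2 in the frame of giftbox between -0.06 and 0.06 m and z of truffle2 in the frame of giftbox between 0 and 0.045 m) or (x of truffle1 in the frame of giftbox between -0.06 and 0.06 m and y of truffle1 in the frame of giftbox between -0.06 and 0.06 m and z of truffle1 in the frame of giftbox between 0 and 0.045 m and x of truffle3 in the frame of giftbox between -0.06 and 0.06 m and y of truffle3 in the frame of giftbox between -0.06 and 0.06 m and z of truffle3 in the frame of giftbox between 0 and 0.045 m) or (x of truffle1 in the frame of giftbox between -0.06 and 0.06 m and y of truffle1 in the frame of giftbox between -0.06 and 0.06 m and z of truffle1 in the frame of giftbox between 0 and 0.045 m and x of truffle4 in the frame of giftbox between -0.06 and 0.06 m and y of truffle4 in the frame of giftbox between -0.06 and 0.06 m and z of truffle4 in the frame of giftbox between 0 and 0.045 m) or (x of truffle2 in the frame of giftbox between -0.06 and 0.06 m and y of truffle2 in the frame of giftbox between -0.06 and 0.06 m and z of truffle2 in the frame of giftbox between 0 and 0.045 m and x of truffle3 in the frame of giftbox between -0.06 and 0.06 m and y of truffle3 in the frame of giftbox between -0.06 and 0.06 m and z of truffle3 in the frame of giftbox between 0 and 0.045 m) or (x of truffle2 in the frame of giftbox between -0.06 and 0.06 m and y of truffle2 in the frame of giftbox between -0.06 and 0.06 m and z of truffle2 in the frame of giftbox between 0 and 0.045 m and x of truffle4 in the frame of giftbox between -0.06 and 0.06 m and y of truffle4 in the frame of giftbox between -0.06 and 0.06 m and z of truffle4 in the frame of giftbox between 0 and 0.045 m) or (x of truffle3 in the frame of giftbox between -0.06 and 0.06 m and y of truffle3 in the frame of giftbox between -0.06 and 0.06 m and z of truffle3 in the frame of giftbox between 0 and 0.045 m and x of truffle4 in the frame of giftbox between -0.06 and 0.06 m and y of truffle4 in the frame of giftbox between -0.06 and 0.06 m and z of truffle4 in the frame of giftbox between 0 and 0.045 m)) and value of joint paddle between 0.24 and 0.5 rad and velocity of joint paddle between -0.1 and 0.1 rad/s and contact force between the fingers and paddle above 1.5 N and x of scoop in the frame of mat between -0.13 and 0.13 m and y of scoop in the frame of mat between -0.075 and 0.075 m and z of scoop in the frame of mat between -0.005 and 0.012 m and angle between scoop's own z axis and vertical below 0.15 rad and contact force between the fingers and scoop below 0.1 N and ((x of truffle1 in the frame of tub between -0.14 and 0.14 m and y of truffle1 in the frame of tub between -0.046 and 0.046 m and z of truffle1 in the frame of tub between 0 and 0.06 m) or (x of truffle1 in the frame of dispenser between -0.085 and 0.085 m and y of truffle1 in the frame of dispenser between -0.05 and 0.05 m and z of truffle1 in the frame of dispenser between 0.06 and 0.135 m) or (x of truffle1 in the frame of giftbox between -0.06 and 0.06 m and y of truffle1 in the frame of giftbox between -0.06 and 0.06 m and z of truffle1 in the frame of giftbox between 0 and 0.045 m) or (x of truffle1 in the frame of scoop between -0.045 and 0.045 m and y of truffle1 in the frame of scoop between -0.035 and 0.035 m and z of truffle1 in the frame of scoop between 0 and 0.06 m)) and ((x of truffle2 in the frame of tub between -0.14 and 0.14 m and y of truffle2 in the frame of tub between -0.046 and 0.046 m and z of truffle2 in the frame of tub between 0 and 0.06 m) or (x of truffle2 in the frame of dispenser between -0.085 and 0.085 m and y of truffle2 in the frame of dispenser between -0.05 and 0.05 m and z of truffle2 in the frame of dispenser between 0.06 and 0.135 m) or (x of truffle2 in the frame of giftbox between -0.06 and 0.06 m and y of truffle2 in the frame of giftbox between -0.06 and 0.06 m and z of truffle2 in the frame of giftbox between 0 and 0.045 m) or (x of truffle2 in the frame of scoop between -0.045 and 0.045 m and y of truffle2 in the frame of scoop between -0.035 and 0.035 m and z of truffle2 in the frame of scoop between 0 and 0.06 m)) and ((x of truffle3 in the frame of tub between -0.14 and 0.14 m and y of truffle3 in the frame of tub between -0.046 and 0.046 m and z of truffle3 in the frame of tub between 0 and 0.06 m) or (x of truffle3 in the frame of dispenser between -0.085 and 0.085 m and y of truffle3 in the frame of dispenser between -0.05 and 0.05 m and z of truffle3 in the frame of dispenser between 0.06 and 0.135 m) or (x of truffle3 in the frame of giftbox between -0.06 and 0.06 m and y of truffle3 in the frame of giftbox between -0.06 and 0.06 m and z of truffle3 in the frame of giftbox between 0 and 0.045 m) or (x of truffle3 in the frame of scoop between -0.045 and 0.045 m and y of truffle3 in the frame of scoop between -0.035 and 0.035 m and z of truffle3 in the frame of scoop between 0 and 0.06 m)) and ((x of truffle4 in the frame of tub between -0.14 and 0.14 m and y of truffle4 in the frame of tub between -0.046 and 0.046 m and z of truffle4 in the frame of tub between 0 and 0.06 m) or (x of truffle4 in the frame of dispenser between -0.085 and 0.085 m and y of truffle4 in the frame of dispenser between -0.05 and 0.05 m and z of truffle4 in the frame of dispenser between 0.06 and 0.135 m) or (x of truffle4 in the frame of giftbox between -0.06 and 0.06 m and y of truffle4 in the frame of giftbox between -0.06 and 0.06 m and z of truffle4 in the frame of giftbox between 0 and 0.045 m) or (x of truffle4 in the frame of scoop between -0.045 and 0.045 m and y of truffle4 in the frame of scoop between -0.035 and 0.035 m and z of truffle4 in the frame of scoop between 0 and 0.06 m))); the arm keeps its last pose, push and grip.
It fails at once if a truffle is touched with the fingers (contact force between the fingers and truffle1 above 0.3 N or contact force between the fingers and truffle2 above 0.3 N or contact force between the fingers and truffle3 above 0.3 N or contact force between the fingers and truffle4 above 0.3 N).
It fails at once if the gift box is shifted by more than 15 mm (distance of giftbox from where it was at the start of the episode above 0.015 m).
It fails at once if a bystander on the bench is moved by more than 20 mm (distance of any of tape_roll, ribbon_spool, sprinkle_jar, mug, pencil, kraft_lid from where it was at the start of the episode above 0.02 m).
It also fails if it takes over 72 s, if anything falls off the work surface, if the arm or the gripper's body presses on something with over 40 N, if the wrist force passes 120 N, or if a joint passes its speed limit or range.

### The arm

A 6-joint arm with a two-finger parallel gripper is mounted at the origin on the work surface. World frame = base frame: x ahead of the robot, y to its left, z up, the work surface at z = 0. Lengths are in m, angles in rad, forces in N, time in s.
With the tool pointing down it reaches from about 0.35 to 0.775 m from the base axis. Payload 7.3 kg.
Tool frame: the origin (TCP) lies at the centre of the arm's flange, where the gripper is bolted on; the fingertips stand 178 mm ahead of it and the grasp point (between the pads) lies 159 mm ahead of it (tip_extent is the distance from the TCP to the fingertips, in m); z points along the fingers, y is the line along which they close (so a half turn about z gives the same grasp; the last joint's range is limited). The gripper opens to 92 mm and grips with 3 to 60 N. Pads are 19 mm wide; open, the fingers measure 130 mm over their backs; the gripper's body (75 mm by 190 mm) begins 47 mm behind the grasp point.
Start: joints at [1.131, 0.342, 1.524, -0, 1.275, -0.146], TCP at [0.152, 0.503, 0.405] pointing down, gripper open.
Joint ranges: [-2.53, 2.53], [-0.77, 2.02], [0.04, 2.7], [-1, 4.14], [0.28, 2.66], [-3.11, 3.11]. Speed limits (rad/s): [2.57, 2.57, 3.14, 3.14, 3.14, 3.14].

### API

Orientations are given as [roll, pitch, yaw] about the fixed x, y, z axes, in that order (R = Rz(yaw) Ry(pitch) Rx(roll)).
In Python, from cell import * gives the robot as it stands.
- The arm moves only by the tool arm_command, never from a script. Its arguments are lists of equal length, an entry for each row: "xyz": the shift along the world's x, y, z in mm, a list of three; "spin": the turn about the world's z in degrees. In form: {"xyz": [[tx, ty, tz], ...], "spin": [spin, ...]}. A call has 1 to 20 rows; each row shifts and turns the commanded pose from where the row before left it; what a row does not reach is not made up. A row lasts 1/10 s, in which the tool goes at most 50 mm and 8.59 degrees, less where a joint would pass 70% of its speed; a pose out of reach is approached as far as the arm can. A call with a gripper value outside its range is refused whole. "jaw" is the opening, from -1 (shut) to 1 (fully open), set as the call begins (left out, the last holds). The fingers move at their own pace and stop on an object; "squeeze" is the grip in N (left out, the last holds). Time passes only in rows, so rows that do not move let the fingers close. It gives the time, the measured TCP pose, the force, the opening and the grip force at its end, in the units of the state.
- observe(): the state, without advancing time (a new reading comes with each control period).
- read_camera(name): name is "side" or "top"; returns a dict with "img" (480x640x3 uint8, red, green, blue), "depth" (480x640 float32, m along the optical axis (not along the pixel's ray), 0 where there is no reading), "fx", "fy", "cx", "cy" (pixels), "dist_coeffs" ([k1, k2, p1, p2, k3] as OpenCV has them; the pictures are not rectified), "world_from_camera" (4x4, takes a point from camera to world coordinates). Camera axes: x right, y up, looking along -z (the intrinsics and any distortion apply to the point x, -y, -z); pixel columns grow to the right and rows downward; lengths in m; the calibration is good to about 2 mm. A picture is of the moment at which its call begins.
- hand_in(): hands the job in; it is judged then, once.
The state is a dict: "time": time; "qpos": joint angles; "qvel": joint speeds; "joint_efforts": joint torques, N m; "tool_pos": TCP position; "tool_rot": TCP orientation; "contact_force": force on the tool from outside, world axes, zero at the start; "torque": the same for the moment, N m; "opening": finger opening in m; "grip_force": force on a finger pad.
Only numpy, scipy, OpenCV 4.12 (cv2) and the standard library are available. Lean on these libraries where they do the work, as an engineer would, in place of code of your own. Each camera call takes 0.05 s, during which the arm holds its last target. There are 200 camera calls.

## Working session

There is one attempt and no reset: what is moved stays moved. The work goes in short steps, Python scripts to look and compute and a tool call to move; the robot and the scene stay as the last step left them, time stands still between calls to the robot, and variables do not carry over. Pictures are saved under pics/ and viewed, at most 10 in all, crops included, and the job is handed in when it is done.

Besides the shell and the picture viewer there is one more tool, called after ">>>" as a command line: name --pt "numbers of a row" for each row, then --argument value for the rest. arm_command: Moves the arm, as the interface text tells. Its arguments: {"type":"object","properties":{"xyz":{"type":"array","items":{"type":"array","items":{"type":"number"}}},"spin":{"type":"array","items":{"type":"number"}},"jaw":{"type":"number"},"squeeze":{"type":"number"}},"required":["xyz","spin"]}

```bash
mkdir -p pics; ls; python3 - <<'E'
from cell import *
import cv2,numpy as np
for n in("top","side"):
    c=read_camera(n); cv2.imwrite(f"pics/{n}0.png",c["img"][:,:,::-1]); np.savez(f"{n}0.npz",**c)
    print(n,c["fx"],c["cx"],c["cy"],c["dist_coeffs"],c["world_from_camera"])
print(observe())
E
```

```text
pics
top 550.9088270388309 311.8247963332704 241.3421686954815 [-0.08525806  0.          0.          0.          0.        ] [[ 0.01318145  0.98218091 -0.18747509  0.24039963]
 [-0.99990467  0.01371833  0.00156652 -0.04303836]
 [ 0.00411045  0.18743657  0.98226811  1.47712871]
 [ 0.          0.          0.          1.        ]]
side 575.1732790101055 313.5529922727482 232.99016239568135 [-0.15856088  0.          0.          0.          0.        ] [[ 0.75257978  0.35780991 -0.55280715 -0.29689259]
 [-0.6583442   0.42715583 -0.6197748  -0.91959571]
 [ 0.01437323  0.83036737  0.55703092  0.89218529]
 [ 0.          0.          0.          1.        ]]
{'time': 0.1, 'qpos': array([ 1.13099699e+00,  3.42656169e-01,  1.52491184e+00,  1.28949047e-05,
        1.27540221e+00, -1.45987330e-01]), 'qvel': array([-0.00061393, -0.00161752, -0.00363834,  0.0001208 ,  0.00055049,
        0.00144548]), 'joint_efforts': array([ 5.92791930e-04, -4.32004058e+01, -2.44694352e+01,  7.18832575e-02,
        5.25955518e-02, -6.79345749e-05]), 'tool_pos': array([0.15196197, 0.50240419, 0.40411604]), 'tool_rot': array([-3.14023154e+00, -2.12592948e-04,  2.84777674e+00]), 'contact_force': array([-0.19838693,  0.46571523, -0.49983226]), 'torque': array([ 0.03697901,  0.02041245, -0.00063961]), 'grip_force': 0.0, 'opening': 0.0919689620667938}
```

View pics/top0.png

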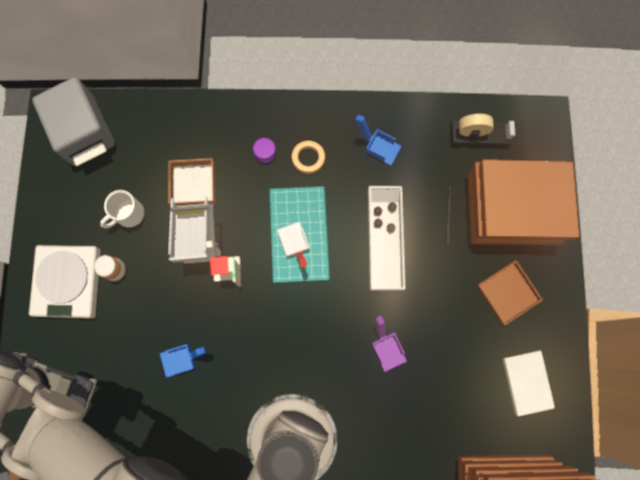

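View pics/side0.png

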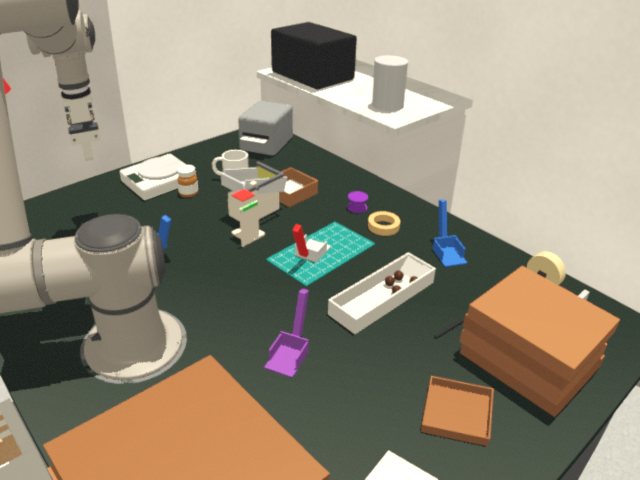

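The top view shows the red-handled scoop at (295,243) on the mat, the tub with the truffles at (386,238), the dispenser at (192,235) and its red paddle at (220,265).

Look-alikes for the scoop: blue at (380,147), blue at (180,360), purple at (388,350). The red paddle at (220,265) is red but not a handle. The one meant is red-handled on the mat, with its handle at (302,260). I'll check that in a crop.

```bash
cat > h.py <<'E'
import cv2,numpy as np
def load(n): return dict(np.load(n,allow_pickle=True))
def und(c,uv):
    K=np.array([[c["fx"],0,c["cx"]],[0,c["fy"],c["cy"]],[0,0,1.]])
    p=cv2.undistortPoints(np.float64(uv).reshape(-1,1,2),K,np.float64(c["dist_coeffs"])).reshape(-1,2)
    return np.c_[p[:,0],-p[:,1],-np.ones(len(p))]
def cast(c,uv,z):
    d=und(c,uv); T=c["world_from_camera"]; d=d@T[:3,:3].T; o=T[:3,3]
    return o+d*((z-o[2])/d[:,2])[:,None]
def cloud(c):
    h,w=c["depth"].shape; v,u=np.mgrid[:h,:w]; d=und(c,np.c_[u.ravel(),v.ravel()])*c["depth"].reshape(-1,1)
    T=c["world_from_camera"]; return (d@T[:3,:3].T+T[:3,3]).reshape(h,w,3)
def mask(c,lo,hi,roi):
    m=cv2.inRange(cv2.cvtColor(np.uint8(c["img"]),cv2.COLOR_RGB2HSV),lo,hi); r=np.zeros_like(m)
    x0,y0,x1,y1=roi; r[y0:y1,x0:x1]=m[y0:y1,x0:x1]; return r
def rect(c,m,z):
    k=max(cv2.findContours(m,cv2.RETR_EXTERNAL,cv2.CHAIN_APPROX_NONE)[0],key=cv2.contourArea).reshape(-1,2)
    p=cast(c,k,z)[:,:2]*1000; (cx,cy),(a,b),t=cv2.minAreaRect(np.float32(p))
    if a<b: a,b,t=b,a,t+90
    t=(t+90)%180-90
    return np.round([cx,cy,a,b,t],1)
E
python3 - <<'E'
from h import *
c=load("top0.npz")
im=np.uint8(c["img"])[:,:,::-1]
cv2.imwrite("pics/crop1.png",cv2.resize(im[150:295,160:325],(792,696),interpolation=cv2.INTER_CUBIC)[:600])
m=mask(c,(75,60,40),(100,255,255),(255,170,340,300)); m=cv2.morphologyEx(m,cv2.MORPH_CLOSE,np.ones((9,9)))
print("mat",rect(c,m,.003))
P=cloud(c)
m=np.uint8((P[:,:,2]>.03)*255); r=np.zeros_like(m); r[175:300,355:415]=m[175:300,355:415]
print("tub",rect(c,r,.044))
t=mask(c,(0,40,0),(25,255,110),(368,195,405,245)); t=t
n,l,s,ce=cv2.connectedComponentsWithStats(t)
for i in range(1,n):
    if s[i,4]>8: print("truf",s[i],ce[i],cast(c,[ce[i]],.017)[0]*1000)
hd=mask(c,(0,150,90),(8,255,255),(205,250,235,280)); print("paddle",rect(c,hd,.132))
hd2=mask(c,(0,150,60),(8,255,255),(290,245,315,275)); print("handle px",np.mean(np.argwhere(hd2),0)[::-1], cv2.boundingRect(hd2))
for n,(a,b,x,y) in {"disp":(.1,.2,(150,240),(195,295))}.items(): pass
Q=P[195:295,155:245].reshape(-1,3); print(np.nanmin(Q,0),np.nanmax(Q,0),(P[...,2]==P[...,2]).mean())
b=mask(c,(3,80,40),(20,255,255),(160,150,220,212)); b=cv2.morphologyEx(b,cv2.MORPH_CLOSE,np.ones((9,9))); print("box",rect(c,b,.045))
E
```

```text
mat [543.7  -8.9 264.7 154.8   3.7]
tub [ 528.2 -242.2  276.8   90.2    0.8]
truf [404 195   1  12  12] [404.  200.5] [ 636.81943196 -297.03655149   17.        ]
truf [389 206   5   4  10] [390.4 208. ] [ 614.98245906 -259.19251099   17.        ]
truf [375 208   6   7  23] [377.08695652 211.69565217] [ 604.00517275 -222.534747     17.        ]
truf [375 223   6   4  16] [377.     224.5625] [ 567.994421   -221.94136513   17.        ]
paddle [434.9 185.5  43.7  42.2   5.3]
handle px [301.15942029 259.44927536] (297, 253, 9, 14)
[ 0.24039963 -0.04303836 -0.01357108] [0.65166633 0.39416717 1.47712871] 1.0
box [673.7 283.8 137.3 133.4   3.9]
```

View pics/crop1.png

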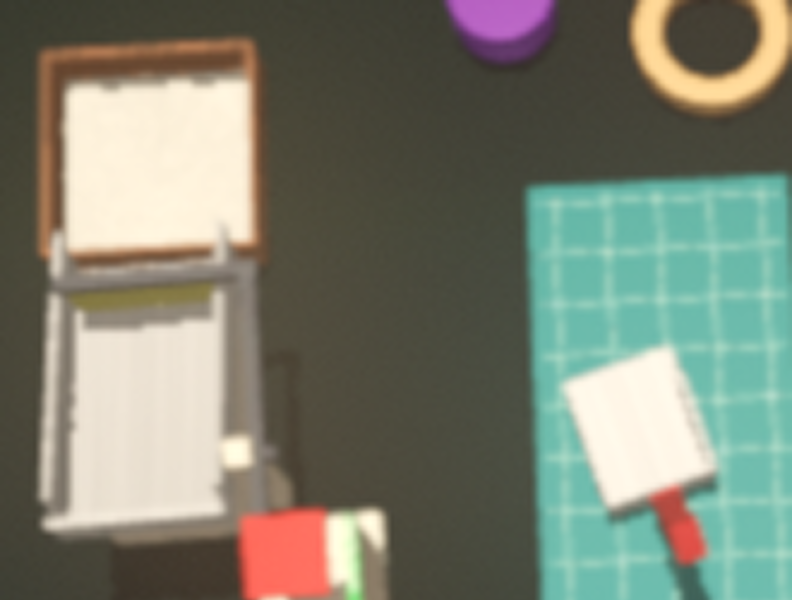

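```bash
python3 - <<'E'
from h import *
c=load("top0.npz"); s=load("side0.npz"); P=cloud(c)*1000; S=cloud(s)*1000
np.set_printoptions(precision=1,suppress=True)
# scoop pan: white on mat
m=mask(c,(0,0,130),(40,70,255),(268,210,320,265)); m=cv2.morphologyEx(m,cv2.MORPH_OPEN,np.ones((5,5)))
k=max(cv2.findContours(m,cv2.RETR_EXTERNAL,cv2.CHAIN_APPROX_NONE)[0],key=cv2.contourArea)
q=cv2.approxPolyDP(k,3,True).reshape(-1,2)
for p in q: print("pan",p,cast(c,[p],.006)[0]*1000,cast(c,[p],.035)[0]*1000,P[p[1],p[0]])
# handle by depth, both views
for n,cc,C,roi in(("top",c,P,(290,245,315,275)),("side",s,S,(285,215,320,260))):
    h=cv2.erode(mask(cc,(0,150,50),(8,255,255),roi),np.ones((3,3))); pts=C[h>0]; z=pts[:,2]
    print(n,len(pts),z.min(),z.max())
    if n=="top": print(pts[np.argsort(z)][::4])
    A=np.c_[np.ones(len(z)),z-103]; f=np.linalg.lstsq(A,pts[:,:2],rcond=None)[0]; print("at z103",f[0],"dir",f[1],np.degrees(np.arctan2(-f[1,1],-f[1,0])),np.degrees(np.arctan(np.hypot(*f[1]))))
# dark balls in tub
g=cv2.cvtColor(np.uint8(c["img"]),cv2.COLOR_RGB2GRAY); t=np.zeros_like(g); t[200:240,371:400]=(g[200:240,371:400]<90)*255
n,l,st,ce=cv2.connectedComponentsWithStats(t)
for i in range(1,n):
    if st[i,4]>8: print("truf",st[i],cast(c,[ce[i]],.019)[0]*1000)
# dispenser
for nm,a,b,z in(("endwall",(45,522),(222,508),.143),("gate",(62,287),(240,272),.130)):
    p=cast(c,[(160+(x+.5)/4.8-.5,150+(y+.5)/4.8-.5) for x,y in(a,b)],z)*1000; d=p[0]-p[1]; print(nm,p.mean(0),np.hypot(*d[:2]),np.degrees(np.arctan2(-d[0],d[1])))
h=cv2.erode(mask(c,(0,150,90),(8,255,255),(205,250,235,280)),np.ones((3,3))); print("paddle pts",np.median(P[h>0],0))
h=mask(s,(0,150,90),(8,255,255),(225,180,265,215)); print("paddle side",rect(s,h,.132),np.median(S[h>0],0))
E
```

```text
pan [299 224] [569.   -9.7   6. ] [562.5 -10.3  35. ] [567.2  -9.8  13.7]
pan [279 229] [554.2  44.7   6. ] [548.  43.  35.] [554.4  44.7   5. ]
pan [287 255] [482.6  21.3   6. ] [477.8  20.   35. ] [477.8  20.   35.3]
pan [307 249] [499.9 -32.6   6. ] [494.7 -32.8  35. ] [496.9 -32.7  23. ]
top 27 64.99824165443835 130.93726981655408
[[475.9  -9.8  65. ]
 [466.2 -13.1  92.5]
 [456.8 -18.8 120. ]
 [443.5 -21.5 124.9]
 [453.2 -18.9 126.4]
 [448.  -21.5 128.1]
 [450.1 -21.5 130.4]]
at z103 [459.2 -17.4] dir [-0.5 -0.2] 19.893105799989225 26.91608659346853
side 176 25.690527848692856 892.1852925399913
at z103 [441.8 -41.1] dir [-0.9 -1. ] 49.445736239749365 54.04273919050154
truf [375 208   6   7  22] [ 603.7 -222.7   19. ]
endwall [451.8 260.5 143. ] 91.46972317936317 5.415725493644303
gate [579.5 261.2 130. ] 94.43984586381755 5.62468059204698
paddle pts [434.4 185.1 131.3]
paddle side [435.2 181.9  46.5  44.9   7.8] [433.7 182.  132.7]
```

```bash
python3 - <<'E'
from h import *
c=load("top0.npz"); s=load("side0.npz"); P=cloud(c)*1000; S=cloud(s)*1000
np.set_printoptions(precision=1,suppress=True)
# chute floor plane (downhill direction)
Q=P[222:252,182:200].reshape(-1,3); Q=Q[np.abs(Q[:,2]-95)<25]; A=np.c_[Q[:,:2],np.ones(len(Q))]; f=np.linalg.lstsq(A,Q[:,2],rcond=None)[0]
print("floor",len(Q),f,"yaw",np.degrees(np.arctan2(-f[1],-f[0])),"slope",np.degrees(np.arctan(np.hypot(*f[:2]))))
# wall lines
cr=lambda x,y,z: cast(c,[(160+(x+.5)/4.8-.5,150+(y+.5)/4.8-.5)],z)[0]*1000
print("Lwall",cr(43,495,.148),cr(58,238,.102),"Rwall end",cr(222,238,.102))
print("box",[cr(*p,.045)[:2] for p in((38,52),(252,40),(264,258),(40,256))])
g=cv2.cvtColor(np.uint8(c["img"]),cv2.COLOR_RGB2GRAY)
G=g[195:240,366:408].astype(float); big=cv2.resize(g[195:240,366:408],None,fx=6,fy=6,interpolation=cv2.INTER_CUBIC)
print(g[203:234:2,372:400:2])
# scoop handle cap by both views
for n,cc,C,roi in(("top",c,P,(290,245,315,275)),("side",s,S,(285,215,320,260))):
    h=mask(cc,(0,150,50),(8,255,255),roi)>0; b=np.argwhere(h)[:,::-1]; pts=C[h]
    print(n,"box",b.min(0),b.max(0),len(b))
    if n=="side":
        k=[b[b[:,1]==r][:,0] for r in range(b[:,1].min(),b[:,1].max()+1)]; print([(len(x),x.mean()) for x in k][::3])
        ok=(pts[:,2]>60)&(pts[:,2]<135); pts=pts[ok]; 
        for lo in(60,80,95,110,122): 
            w=pts[(pts[:,2]>=lo)&(pts[:,2]<lo+14)]; print(lo,len(w),w.mean(0) if len(w) else 0)
    else: cap=pts[pts[:,2]>118]; print(len(cap),cap.mean(0),cap.min(0),cap.max(0))
t=cv2.resize(np.uint8(c["img"])[205:275,265:325,::-1],(600,700))[0:600]
u=cv2.resize(np.uint8(s["img"])[215:290,330:440,::-1],(660,450)); 
o=np.zeros((600,800,3),np.uint8); o[:600,:400]=cv2.resize(np.uint8(c["img"])[210:270,270:310,::-1],(400,600),interpolation=cv2.INTER_CUBIC)
o[:,400:]=cv2.resize(np.uint8(c["img"])[190:250,366:406,::-1],(400,600),interpolation=cv2.INTER_CUBIC); cv2.imwrite("pics/crop2.png",o)
E
```

```text
floor 537 [ -0.3  -0.  266.5] yaw 6.8094838648520115 slope 18.145985190853057
Lwall [460.7 306.6 148. ] [609.  319.4 102. ] Rwall end [610.  230.3 102. ]
box [array([734. , 353.3]), array([742.3, 230.6]), array([614. , 217.4]), array([613.7, 344. ])]
[[244 244 244 244 243 243 242 241 211 124  99 134 216 190]
 [247 246 239 234 244 246 246 241 160  93 104  99 169 194]
 [246 211 138 111 181 242 246 236 119  92  99  98 162 202]
 [241 137  87  97  96 206 245 237 137  93  93 101 203 204]
 [239 119  86  93  89 201 245 244 206 136 122 153 229 206]
 [240 129  82  83  99 224 246 246 244 210 202 233 241 207]
 [243 177 130 120 191 243 246 246 246 244 243 243 241 216]
 [248 242 228 197 239 247 247 246 246 245 244 243 242 219]
 [248 223 145 117 168 235 246 246 246 245 244 243 242 219]
 [244 168  92 101  96 191 246 246 245 243 243 243 242 223]
 [240 126  90  99  94 169 245 244 208 175 181 228 242 231]
 [241 137  88  89 101 207 246 218 123 110 111 167 237 232]
 [244 179 133 131 174 242 246 192 106 114 114 132 229 232]
 [248 244 240 240 241 247 246 192 105 108 111 151 234 232]
 [248 248 248 248 248 247 246 214 130 112 122 196 241 232]
 [249 248 248 248 248 247 246 245 210 167 203 239 242 232]]
top box [297 253] [305 266] 69
44 [446.1 -22.2 126.9] [436.1 -29.1 119.3] [456.8 -14.  134.4]
side box [292 224] [307 256] 284
[(5, np.float64(297.0)), (9, np.float64(297.0)), (11, np.float64(297.0)), (11, np.float64(298.0)), (9, np.float64(298.0)), (8, np.float64(298.875)), (9, np.float64(300.0)), (8, np.float64(300.5)), (8, np.float64(301.5)), (9, np.float64(303.0)), (8, np.float64(303.5))]
60 28 [462.7 -21.   66.8]
80 33 [454.3 -25.1  87.4]
95 33 [451.2 -26.3 102. ]
110 44 [446.1 -27.2 116.9]
122 49 [445.5 -25.7 127.5]
```

View pics/crop2.png

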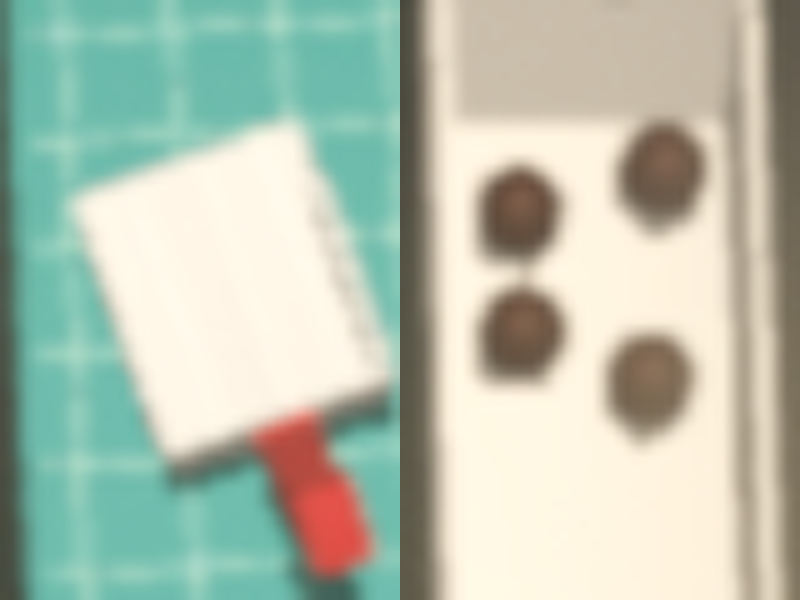

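The crop confirms the red-handled scoop. Its lip corners are at px (276,230) and (299,222), and its handle top is at (304,265). That puts the grip at about (453.5,-19.5,103) with yaw 18.2°. The truffles are at px (377,211), (391,207), (377,223) and (390,228).

>>> arm_command --pt "15 -26 0" --pt "21.5 -37.5 0" --pt "21.5 -37.5 0" --pt "21.5 -37.5 0" --pt "21.5 -37.5 0" --pt "21.5 -37.5 0" --pt "21.5 -37.5 0" --pt "21.5 -37.5 0" --pt "21.5 -37.5 0" --pt "21.5 -37.5 0" --pt "21.5 -37.5 0" --pt "21.5 -37.5 0" --pt "21.5 -37.5 0" --pt "21.5 -37.5 0" --pt "15 -26 0" --pt "13.5 -20 0" --pt "0 0 0" --pt "0 0 0" --spin '[2, 2.5, 2.5, 2.5, 2.5, 2.5, 2.5, 2.5, 2.5, 2.5, 2.5, 2.5, 2.5, 2.5, 0.5, 0, 0, 0]' --jaw 1

```text
time: 1.9
tool_pos: [0.4748, -0.0571, 0.4042]
tool_rot: [3.14, -0.001, -2.826]
contact_force: [0.6, 1.2, -0.4]
opening: 0.0916
grip_force: 0.0
```

```bash
python3 - <<'E'
from h import *
np.set_printoptions(precision=1,suppress=True)
c=load("top0.npz")
print(cast(c,[(276.3,230),(298.7,221.7)],.006)*1000)
tub=np.array([528.2,-242.2]); a=np.radians(.8); R=np.array([[np.cos(a),np.sin(a)],[-np.sin(a),np.cos(a)]])
for p in((376.9,210.2),(391,206.2),(377,222.2),(390,227.5)): w=cast(c,[p],.019)[0,:2]*1000; print("tr",w,R@(w-tub))
for p in ((375,201.3),(390,201.3)): w=cast(c,[p],.004)[0,:2]*1000; print("ramp",w,R@(w-tub))
# tub side edges
g=cv2.cvtColor(np.uint8(c["img"]),cv2.COLOR_RGB2GRAY)
for r in(200,240,280):
    row=g[r,360:412].astype(float); i=np.where(row>130)[0]; print(r,360+i.min(),360+i.max(),cast(c,[(360+i.min()-.5,r),(360+i.max()+.5,r)],.044)[:,:2]*1000)
E
```

```text
[[551.3  52.    6. ]
 [575.4  -8.7   6. ]]
tr [ 607.7 -221.8] [79.8 19.3]
tr [ 619.6 -260.6] [ 91.1 -19.7]
tr [ 574.1 -221.8] [46.2 19.8]
tr [ 559.9 -257. ] [ 31.5 -15.2]
ramp [ 636.8 -218.6] [108.9  22. ]
ramp [ 637.4 -260.3] [109.  -19.6]
200 368 402 [[ 629.3 -193.7]
 [ 630.8 -288.3]]
240 369 404 [[ 519.7 -195.6]
 [ 521.  -291.6]]
280 370 405 [[ 413.  -197.7]
 [ 414.1 -292.3]]
```

>>> arm_command --pt "-11 19 0" --pt "-10.8 18.6 0" --pt "0 0 0" --pt "0 0 -20" --pt "0 0 -30" --pt "0 0 -30" --pt "0 0 -30" --pt "0 0 -20" --pt "0 0 -12" --pt "0 0 0" --pt "0 0 0" --spin '[0, 1.5, 0, 0, 0, 0, 0, 0, 0, 0, 0]'

```text
time: 3.0
tool_pos: [0.4534, -0.0193, 0.2631]
tool_rot: [-3.142, 0.0, -2.798]
contact_force: [-0.8, 0.7, -0.5]
opening: 0.0917
grip_force: 0.0
```

>>> arm_command --pt "0 0 0" --pt "0 0 0" --pt "0 0 0" --pt "0 0 0" --pt "0 0 0" --pt "0 0 0" --pt "0 0 0" --pt "0 0 0" --spin '[0, 0, 0, 0, 0, 0, 0, 0]' --jaw -1 --squeeze 20

```text
time: 3.8
tool_pos: [0.4532, -0.0194, 0.2627]
tool_rot: [3.141, -0.0, -2.798]
contact_force: [-0.1, -0.3, -0.2]
opening: 0.0321
grip_force: 0.0
```

>>> arm_command --pt "0 0 0" --pt "0 0 0" --pt "0 0 0" --pt "0 0 0" --pt "0 0 0" --spin '[0, 0, 0, 0, 0]'

```text
time: 4.3
tool_pos: [0.4532, -0.0194, 0.2627]
tool_rot: [3.141, -0.0, -2.798]
contact_force: [-0.1, 0.6, -0.1]
opening: 0.0161
grip_force: 20.0
```

```bash
python3 - <<'E'
from cell import *
from h import *
s=read_camera("side"); np.savez("side1.npz",**s); c=read_camera("top")
o=np.zeros((600,800,3),np.uint8); o[:,:400]=cv2.resize(np.uint8(c["img"])[210:270,270:310,::-1],(400,600)); o[:,400:]=cv2.resize(np.uint8(s["img"])[180:270,275:335,::-1],(400,600)); cv2.imwrite("pics/g.png",o)
s=observe(); print(s["opening"],s["grip_force"],s["tool_pos"])
E
```

```text
0.015957560999721888 19.9920192360878 [ 0.45321095 -0.01937542  0.26271309]
```

View pics/g.png

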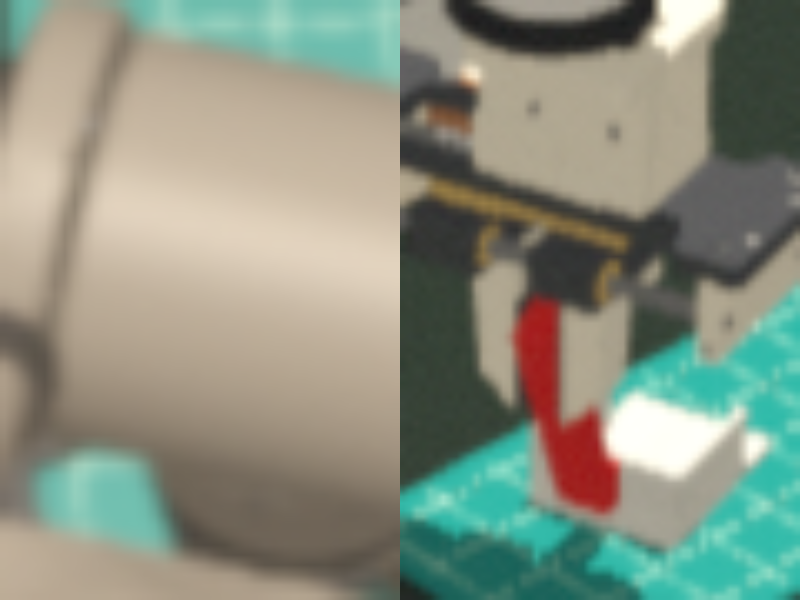

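>>> arm_command --pt "0 0 0" --pt "0 0 0" --pt "0 0 5" --pt "0 0 15" --pt "0 0 25" --pt "0 0 25" --pt "0 0 10" --pt "-4 -10 0" --pt "-6 -22 0" --pt "-6 -25 0" --pt "-6 -25 0" --pt "-6 -25 0" --pt "-6 -25 0" --pt "-6 -25 0" --pt "-6 -25 0" --pt "-6 -22 0" --pt "-5 -15 0" --pt "-2.2 -8 0" --pt "0 0 0" --pt "0 0 0" --spin '[0, 0, 0, 0, 0, 0, 0, 0, -1.7, -2, -2, -2, -2, -2, -2, -2, -2, -1, 0, 0]' --squeeze 55

```text
time: 6.4
tool_pos: [0.3938, -0.2461, 0.3422]
tool_rot: [3.14, -0.001, -3.124]
contact_force: [-0.2, 0.3, -2.0]
opening: 0.0155
grip_force: 55.0
```

```bash
python3 - <<'E'
from cell import *
from h import *
s=read_camera("side"); np.savez("side2.npz",**s); c=read_camera("top"); np.savez("top2.npz",**c)
o=np.zeros((600,800,3),np.uint8); o[:,:350]=cv2.resize(np.uint8(c["img"])[175:310,350:429,::-1],(350,600)); o[:,350:]=cv2.resize(np.uint8(s["img"])[200:360,300:420,::-1],(450,600)); cv2.imwrite("pics/t.png",o)
o=observe(); print(o["tool_pos"],o["tool_rot"],o["contact_force"])
E
```

```text
[ 0.3940862  -0.24572095  0.34248574] [ 3.14090940e+00 -4.02444041e-04 -3.12347184e+00] [ 0.14760812  0.2225193  -1.10083547]
```

View pics/t.png

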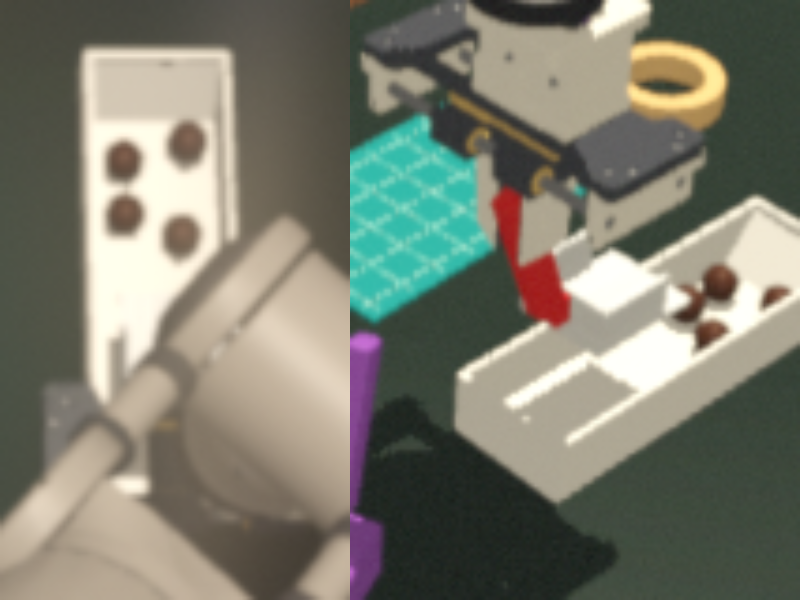

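>>> arm_command --pt "0 0 -10" --pt "0 0 -20" --pt "0 0 -20" --pt "0 0 -12" --pt "0 0 -8" --pt "0 0 -4" --pt "0 0 -2" --pt "0 0 -1" --pt "0 0 0" --pt "0 0 0" --spin '[0, 0, 0, 0, 0, 0, 0, 0, 0, 0]'

```text
time: 7.5
tool_pos: [0.3941, -0.2465, 0.2661]
tool_rot: [-3.141, 0.001, -3.125]
contact_force: [-0.8, 0.9, -2.2]
opening: 0.0155
grip_force: 55.0
```

```bash
python3 - <<'E'
from cell import *
from h import *
s=read_camera("side"); np.savez("side3.npz",**s)
cv2.imwrite("pics/u.png",cv2.resize(np.uint8(s["img"])[220:340,320:440,::-1],(600,600)))
o=observe(); print(o["tool_pos"],o["contact_force"])
E
```

```text
[ 0.39408298 -0.24646901  0.26610884] [-0.02483284  0.65872607 -1.79992269]
```

View pics/u.png

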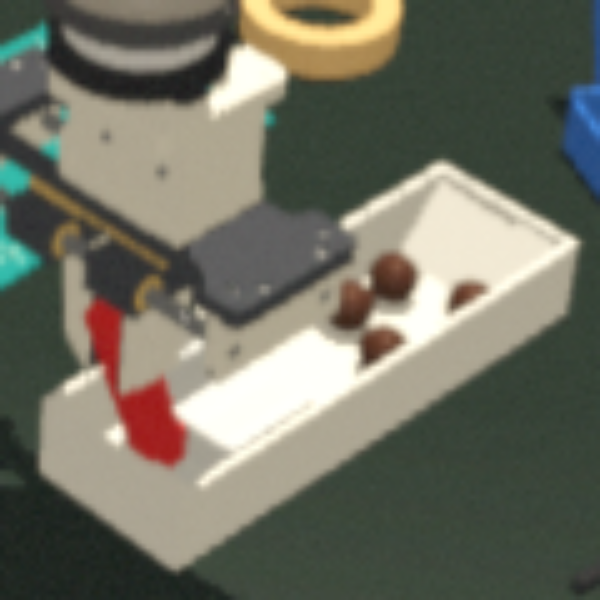

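>>> arm_command --pt "0 0 -1.5" --pt "0 0 -1.5" --pt "5 0 0" --pt "8 0.1 0" --pt "8 0.1 0" --pt "8 0.1 0" --pt "8 0.2 0" --pt "8 0.1 0" --pt "8 0.2 0" --pt "8 0.1 0" --pt "8 0.2 0" --pt "8 0.1 0" --pt "8 0.2 0" --pt "8 0.1 0" --pt "7 0.2 0" --pt "0 0 0" --spin '[0, 0, 0, 0, 0, 0, 0, 0, 0, 0, 0, 0, 0, 0, 0, 0]'

```text
time: 9.15
tool_pos: [0.4945, -0.2449, 0.2637]
tool_rot: [-3.141, 0.001, -3.124]
contact_force: [-0.7, -0.6, 6.6]
opening: 0.0156
grip_force: 55.0
```

```bash
python3 - <<'E'
from cell import *
from h import *
s=read_camera("side"); np.savez("side4.npz",**s); c=read_camera("top")
o=np.zeros((600,800,3),np.uint8); o[:,:350]=cv2.resize(np.uint8(c["img"])[175:310,350:429,::-1],(350,600)); o[:,350:]=cv2.resize(np.uint8(s["img"])[220:340,350:440,::-1],(450,600)); cv2.imwrite("pics/v.png",o)
o=observe(); print(o["tool_pos"],o["contact_force"])
E
```

```text
[ 0.49432983 -0.24489803  0.26363839] [-0.60155772 -0.50171328  5.3063948 ]
```

View pics/v.png

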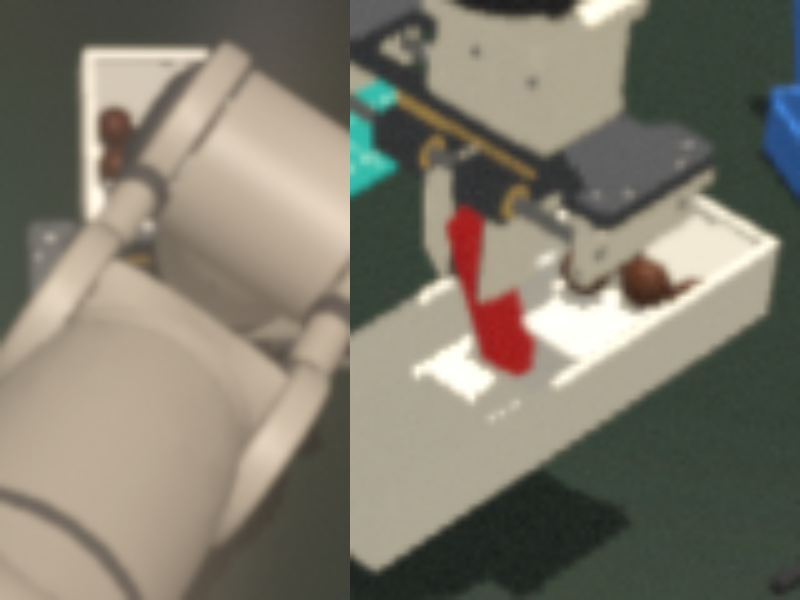

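>>> arm_command --pt "3 0 0" --pt "4 0.1 0" --pt "4 0.1 0" --pt "4 0.1 0" --pt "2 0 0" --pt "0 0 0" --spin '[0, 0, 0, 0, 0, 0]'

```text
time: 9.85
tool_pos: [0.5106, -0.2446, 0.2637]
tool_rot: [-3.141, -0.001, -3.125]
contact_force: [-4.9, -0.6, 8.3]
opening: 0.0159
grip_force: 55.0
```

```bash
cat > tr.py <<'E'
from cell import *
from h import *
def brown(n,roi,f=None):
    c=read_camera(n); np.savez(f or f"{n}_l.npz",**c)
    m=mask(c,(0,50,10),(25,255,120),roi); k,l,s,ce=cv2.connectedComponentsWithStats(m); P=cloud(c)*1000
    for i in range(1,k):
        if s[i,4]>8: print(n,ce[i].round(1),s[i,2:],np.median(P[l==i],0).round(0))
E
python3 - <<'E'
from tr import *
brown("side",(340,240,440,320)); brown("top",(368,185,402,250))
o=observe(); print(o["tool_pos"],o["contact_force"])
E
```

```text
side [381.1 248.2] [26 21 73] [ 488. -265.  176.]
side [406.4 274.8] [ 22  10 110] [ 620. -242.   26.]
top [375.5 200.4] [ 7 14 55] [ 630. -214.   38.]
top [386.6 225.7] [15 14 88] [ 498. -208.  311.]
[ 0.51059806 -0.24464239  0.26371676] [-5.89453179 -0.80319642  8.53689377]
```

>>> arm_command --pt "2 0 0" --pt "2 0 0" --pt "0 0 0" --spin '[0, 0, 0]'

```text
time: 10.25
tool_pos: [0.5144, -0.2446, 0.2637]
tool_rot: [-3.141, -0.001, -3.124]
contact_force: [-7.5, 0.9, 8.4]
opening: 0.0157
grip_force: 55.0
```

>>> arm_command --pt "0 0 0" --pt "0 0 -1" --pt "-0.5 0 -1" --pt "-0.5 0 -1" --pt "-0.5 0 -1" --pt "-0.5 0 -1" --pt "-0.5 0 -1" --pt "-0.5 0 -1" --pt "-0.5 0 -1" --pt "-0.5 0 -1" --pt "-0.5 0 -1" --pt "0 0 0" --spin '[0, 0, 0, 0, 0, 0, 0, 0, 0, 0, 0, 0]' --squeeze 15

```text
time: 11.45
tool_pos: [0.5103, -0.2446, 0.2553]
tool_rot: [-3.14, 0.001, -3.125]
contact_force: [-5.8, 3.2, 19.4]
opening: 0.0158
grip_force: 15.0
```

```bash
python3 - <<'E'
from tr import *
brown("side",(340,240,440,320)); brown("top",(368,185,402,250))
o=observe(); print(o["tool_pos"],o["contact_force"])
E
```

```text
side [378.9 250. ] [28 24 86] [ 488. -258.  168.]
side [397.7 275. ] [ 8  9 29] [ 598. -228.   25.]
side [413.7 273.8] [12  8 58] [ 628. -251.   30.]
top [375.2 200.3] [ 7  8 40] [ 629. -212.   36.]
top [386.4 226.2] [15 12 68] [ 498. -207.  309.]
[ 0.51032361 -0.24452382  0.25526219] [-7.56646057  1.51344693 19.10090991]
```

```bash
python3 - <<'E'
from h import *
for f,roi in(("side3.npz",(330,270,375,320)),("side4.npz",(360,250,410,310)),("side_l.npz",(360,240,415,310))):
    s=load(f); m=mask(s,(0,150,50),(8,255,255),roi); b=np.argwhere(m>0)[:,::-1]
    print(f,len(b),b.min(0),b.max(0)); r=range(b[:,1].min(),b[:,1].max()+1,3)
    print([(y,b[b[:,1]==y][:,0].min(),b[b[:,1]==y][:,0].max()) for y in r])
E
```

```text
side3.npz 221 [337 280] [356 312]
[(280, np.int64(339), np.int64(340)), (283, np.int64(337), np.int64(343)), (286, np.int64(338), np.int64(343)), (289, np.int64(340), np.int64(343)), (292, np.int64(340), np.int64(343)), (295, np.int64(341), np.int64(342)), (298, np.int64(342), np.int64(352)), (301, np.int64(344), np.int64(353)), (304, np.int64(345), np.int64(354)), (307, np.int64(346), np.int64(356)), (310, np.int64(348), np.int64(356))]
side4.npz 207 [370 261] [385 294]
[(261, np.int64(372), np.int64(373)), (264, np.int64(370), np.int64(375)), (267, np.int64(370), np.int64(375)), (270, np.int64(371), np.int64(375)), (273, np.int64(371), np.int64(375)), (276, np.int64(373), np.int64(374)), (279, np.int64(373), np.int64(382)), (282, np.int64(374), np.int64(383)), (285, np.int64(375), np.int64(383)), (288, np.int64(376), np.int64(385)), (291, np.int64(377), np.int64(385)), (294, np.int64(383), np.int64(383))]
side_l.npz 189 [373 261] [390 291]
[(261, np.int64(375), np.int64(377)), (264, np.int64(373), np.int64(380)), (267, np.int64(374), np.int64(380)), (270, np.int64(375), np.int64(379)), (273, np.int64(376), np.int64(379)), (276, np.int64(377), np.int64(379)), (279, np.int64(378), np.int64(387)), (282, np.int64(380), np.int64(388)), (285, np.int64(381), np.int64(390)), (288, np.int64(382), np.int64(390)), (291, np.int64(388), np.int64(388))]
```

```bash
cat > tilt.py <<'E'
from h import *
def proj(c,p):
    T=np.linalg.inv(c["world_from_camera"]); q=(np.asarray(p)@T[:3,:3].T+T[:3,3])*[1,-1,-1]
    K=np.array([[c["fx"],0,c["cx"]],[0,c["fy"],c["cy"]],[0,0,1.]])
    return cv2.projectPoints(q,np.zeros(3),np.zeros(3),K,np.float64(c["dist_coeffs"]))[0].reshape(-1,2)
def axis(c,G,yaw,tilts=(-20,-10,0,10,20)):
    for t in tilts:
        a=np.radians(20+t); y=np.radians(yaw); d=np.array([-np.sin(a)*np.cos(y),-np.sin(a)*np.sin(y),np.cos(a)]); off=np.array([0,-.008,0])
        # back-near edge of the handle
        n=np.array([-np.cos(a)*np.cos(y),-np.cos(a)*np.sin(y),-np.sin(a)])*.011
        p=proj(c,[G+off+n+d*.022,G+off+n-d*.07]); print(t,p.round(1).tolist(),((p[1,0]-p[0,0])/(p[1,1]-p[0,1])).round(3))
E
python3 - <<'E'
from tilt import *
for f,G,y in(("side3.npz",(.3941,-.2465,.107),1),("side4.npz",(.4945,-.245,.1047),1),("side_l.npz",(.5103,-.2445,.0963),1),("side0.npz",(.453,-.0195,.103),19.5)):
    print(f); axis(load(f),np.array(G),y)
E
```

```text
side3.npz
-20 [[343.4, 283.4], [341.5, 315.8]] -0.057
-10 [[342.1, 284.9], [345.5, 313.6]] 0.117
0 [[341.0, 286.6], [349.4, 310.8]] 0.349
10 [[340.0, 288.3], [353.2, 307.3]] 0.699
20 [[339.2, 290.1], [356.8, 303.3]] 1.337
side4.npz
-20 [[375.7, 265.4], [372.6, 297.2]] -0.096
-10 [[374.5, 266.9], [376.2, 295.2]] 0.061
0 [[373.4, 268.5], [379.8, 292.5]] 0.267
10 [[372.5, 270.1], [383.4, 289.2]] 0.571
20 [[371.7, 271.9], [386.7, 285.5]] 1.106
side_l.npz
-20 [[380.1, 265.5], [376.9, 297.0]] -0.102
-10 [[378.9, 267.0], [380.4, 295.0]] 0.054
0 [[377.9, 268.6], [384.0, 292.4]] 0.258
10 [[376.9, 270.2], [387.5, 289.1]] 0.558
20 [[376.2, 271.9], [390.8, 285.4]] 1.088
side0.npz
-20 [[297.2, 230.1], [297.3, 260.7]] 0.002
-10 [[296.5, 231.6], [299.8, 258.5]] 0.124
0 [[295.8, 233.2], [302.2, 255.6]] 0.289
10 [[295.2, 234.9], [304.6, 252.1]] 0.544
20 [[294.8, 236.6], [306.8, 248.2]] 1.034
```

>>> arm_command --pt "-1 0 0" --pt "-2 0 -0.6" --pt "-2 0 -0.8" --pt "-2 0 -0.8" --pt "-2 0 -0.8" --pt "-2 0 -0.8" --pt "-2 0 -0.8" --pt "-2 0 -0.8" --pt "-2 0 -0.8" --pt "0 0 0" --spin '[0, 0, 0, 0, 0, 0, 0, 0, 0, 0]' --squeeze 15

```text
time: 12.55
tool_pos: [0.4932, -0.2445, 0.2463]
tool_rot: [3.141, -0.0, -3.125]
contact_force: [1.4, -0.2, 2.0]
opening: 0.0162
grip_force: 15.0
```

```bash
python3 - <<'E'
from tr import *
from tilt import *
brown("side",(340,240,440,320)); brown("top",(368,185,402,250))
o=observe(); print(o["tool_pos"],o["contact_force"])
s=load("side_l.npz"); b=np.argwhere(mask(s,(0,150,50),(8,255,255),(350,240,415,320))>0)[:,::-1]
e=np.array([(y,b[b[:,1]==y][:,0].min()) for y in range(b[:,1].min()+3,b[:,1].max()-3)]); print(b[:,1].min(),b[:,1].max(),np.polyfit(e[:,0],e[:,1],1))
axis(s,o["tool_pos"]-[0,0,.159],1,(0,5,10,15,20))
E
```

```text
side [372.6 256.6] [ 28  26 104] [ 470. -254.  159.]
side [417.6 273. ] [10  7 36] [ 632. -264.   36.]
side [390.7 281.5] [ 4  4 10] [ 559. -240.   34.]
top [378.6 198. ] [15  8 70] [ 636. -217.   40.]
top [385.1 232.3] [13 12 53] [ 485. -207.  301.]
[ 0.49331843 -0.24448209  0.24635804] [-0.36552334 -1.17506437  0.29496037]Traceback (most recent call last):
  File "<stdin>", line 6, in <module>
    return umr_minimum(a, axis, None, out, keepdims, initial, where)
ValueError: zero-size array to reduction operation minimum which has no identity
```

```bash
python3 - <<'E'
from tilt import *
s=load("side_l.npz"); c=load("top_l.npz")
o=np.zeros((600,800,3),np.uint8); o[:,:300]=cv2.resize(np.uint8(c["img"])[180:260,362:402,::-1],(300,600)); o[:,300:]=cv2.resize(np.uint8(s["img"])[220:320,350:433,::-1],(500,600),interpolation=cv2.INTER_CUBIC); cv2.imwrite("pics/w.png",o)
axis(s,np.array([.4933,-.2445,.0873]),1,(0,5,10,15,20))
E
```

```text
0 [[372.3, 274.8], [378.7, 298.3]] 0.273
5 [[371.8, 275.6], [380.5, 296.8]] 0.411
10 [[371.4, 276.4], [382.2, 295.1]] 0.584
15 [[371.0, 277.3], [383.9, 293.2]] 0.814
20 [[370.6, 278.1], [385.6, 291.3]] 1.14
```

View pics/w.png

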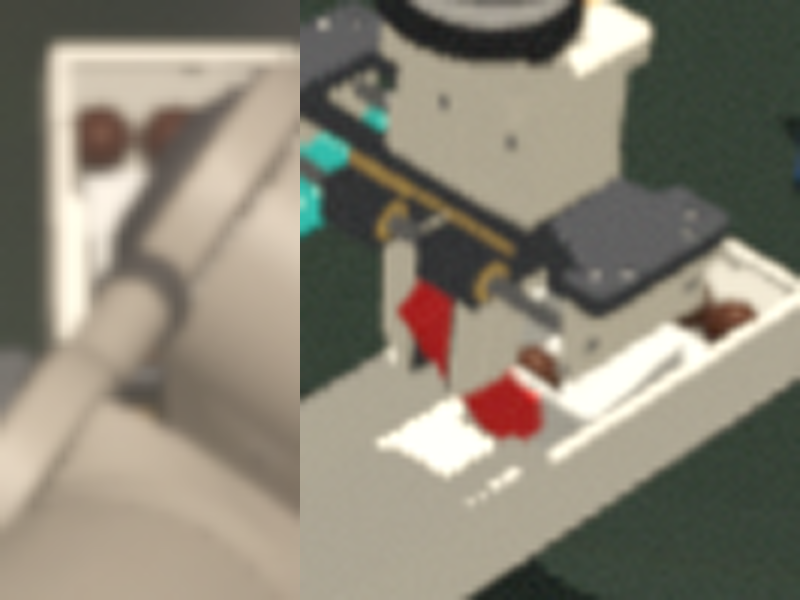

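One ball is at the back of the pan (side crop 535,360). The other three are in front of the lip against the ramp (725,320; top crop 100,135 and 165,135). I'll back off, level the scoop and push again.

>>> arm_command --pt "0 0 0" --pt "0 0 1" --pt "-1 0 1" --pt "-2 0 0" --pt "-4 0 0" --pt "-6 0 0" --pt "-8 0 0" --pt "-8 0 0" --pt "-8 0 0" --pt "-5 0 0" --pt "-3 0 0" --pt "0 0 0" --spin '[0, 0, 0, 0, 0, 0, 0, 0, 0, 0, 0, 0]' --squeeze 50

```text
time: 13.85
tool_pos: [0.4482, -0.2445, 0.2486]
tool_rot: [3.142, 0.0, -3.125]
contact_force: [-0.9, 0.1, -2.1]
opening: 0.0154
grip_force: 50.0
```

>>> arm_command --pt "0 0 0" --pt "2 0 1" --pt "2 0 1" --pt "2 0 1" --pt "2 0 1" --pt "2 0 1" --pt "2 0 1" --pt "0 0 0" --pt "0 0 0" --spin '[0, 0, 0, 0, 0, 0, 0, 0, 0]' --squeeze 4

```text
time: 14.75
tool_pos: [0.4608, -0.2444, 0.2546]
tool_rot: [-3.141, 0.001, -3.125]
contact_force: [1.6, 0.1, 0.3]
opening: 0.0158
grip_force: 4.0
```

```bash
cat > look.py <<'E'
from tr import *
from tilt import *
import sys
def look(yaw=1,show=True,roi=(320,220,430,330)):
    brown("side",(340,240,440,320)); brown("top",(368,185,402,250))
    o=observe(); print(o["tool_pos"],o["contact_force"].round(1))
    s=load("side_l.npz"); m=mask(s,(0,150,50),(8,255,255),roi)
    b=np.argwhere(m>0)[:,::-1]
    if len(b)<40: print("no red"); return
    e=np.array([(y,b[b[:,1]==y][:,0].min()) for y in np.unique(b[:,1])]); e=e[3:-3]
    print("red rows",e[0],e[-1],"slope",np.polyfit(e[:,0],e[:,1],1)[0].round(3)); axis(s,o["tool_pos"]-[0,0,.159],yaw,(-30,-20,-10,0,10,20))
if __name__=="__main__": look()
E
python3 look.py
```

```text
side [362.1 258.9] [28 27 98] [ 438. -248.  167.]
side [408.6 277.4] [11  8 58] [ 615. -249.   24.]
top [375.  205.4] [ 6  8 39] [ 618. -216.   26.]
top [387.5 205.3] [16  8 74] [ 620. -246.   26.]
top [383.1 246.5] [ 8  7 23] [ 461. -206.  279.]
[ 0.46066651 -0.24440877  0.25458352] [ 0.4 -0.1 -0.1]
red rows [273 357] [296 367] slope 0.433
-30 [[365.8, 273.3], [358.3, 307.7]] -0.219
-20 [[364.5, 274.6], [361.8, 306.4]] -0.084
-10 [[363.3, 276.1], [365.5, 304.3]] 0.08
0 [[362.2, 277.7], [369.2, 301.5]] 0.296
10 [[361.2, 279.4], [372.9, 298.2]] 0.619
20 [[360.5, 281.1], [376.3, 294.3]] 1.197
```

>>> arm_command --pt "1.5 0 0.7" --pt "1.5 0 0.7" --pt "1.5 0 0.7" --pt "0 0 0" --pt "0 0 0" --pt "0 0 0" --spin '[0, 0, 0, 0, 0, 0]' --squeeze 3

```text
time: 15.45
tool_pos: [0.4651, -0.2444, 0.2567]
tool_rot: [-3.142, 0.0, -3.125]
contact_force: [-0.0, 0.5, -0.3]
opening: 0.016
grip_force: 3.0
```

```bash
python3 look.py|grep -v top
```

```text
side [364.1 257.4] [28 27 92] [ 442. -254.  169.]
side [408.4 277.4] [11  8 62] [ 616. -248.   22.]
[ 0.46504779 -0.24438537  0.25670197] [ 0.4 -0.2 -0.2]
red rows [271 359] [296 367] slope 0.334
-30 [[367.2, 271.7], [359.7, 306.1]] -0.22
-20 [[365.9, 273.0], [363.2, 304.8]] -0.085
-10 [[364.7, 274.5], [366.9, 302.8]] 0.078
0 [[363.6, 276.1], [370.6, 300.0]] 0.292
10 [[362.7, 277.8], [374.2, 296.7]] 0.612
20 [[361.9, 279.6], [377.7, 292.9]] 1.183
```

>>> arm_command --pt "0 0 0" --pt "0 0 -0.5" --pt "3 0 0" --pt "6 0.1 0" --pt "10 0.2 0" --pt "12 0.2 0" --pt "10 0.2 0" --pt "6 0 0" --pt "3 0 0" --pt "2 0 0" --spin '[0, 0, 0, 0, 0, 0, 0, 0, 0, 0]' --squeeze 50

```text
time: 16.55
tool_pos: [0.5166, -0.244, 0.2569]
tool_rot: [-3.141, -0.001, -3.124]
contact_force: [-8.1, -2.0, 16.2]
opening: 0.0154
grip_force: 50.0
```

```bash
python3 look.py
```

```text
side [381.  248.7] [28 23 82] [ 494. -256.  168.]
side [398.6 269.1] [ 2  6 10] [ 624. -209.   21.]
side [411.2 275.1] [12  7 55] [ 624. -249.   26.]
side [395.1 279.1] [ 9  8 46] [ 579. -237.   29.]
top [374.7 201.3] [ 5  8 29] [ 625. -211.   32.]
top [385.6 222. ] [15 15 90] [ 504. -207.  308.]
[ 0.51682171 -0.24401831  0.25685663] [-2.4 -1.7  6.4]
red rows [262 375] [287 382] slope 0.284
-30 [[383.2, 262.5], [375.3, 296.4]] -0.233
-20 [[382.0, 263.7], [378.7, 295.2]] -0.104
-10 [[380.8, 265.2], [382.2, 293.3]] 0.051
0 [[379.8, 266.8], [385.8, 290.6]] 0.253
10 [[378.8, 268.4], [389.3, 287.4]] 0.55
20 [[378.1, 270.1], [392.6, 283.6]] 1.072
```

>>> arm_command --pt "2 0 0" --pt "2 0 0" --pt "1 0 0" --pt "0 0 0" --spin '[0, 0, 0, 0]'

```text
time: 17.05
tool_pos: [0.521, -0.2441, 0.257]
tool_rot: [-3.141, -0.003, -3.124]
contact_force: [-6.7, -1.1, 9.5]
opening: 0.016
grip_force: 50.0
```

```bash
python3 look.py | head -8
```

```text
side [383.2 249. ] [26 22 87] [ 498. -262.  169.]
side [399.7 269.2] [ 4  9 28] [ 623. -214.   25.]
side [410.9 275.1] [12  7 54] [ 625. -249.   25.]
side [396.2 278.3] [ 9  8 50] [ 585. -237.   28.]
top [374.3 201.2] [ 4  8 22] [ 625. -210.   32.]
top [385.8 220.2] [14 14 89] [ 509. -207.  309.]
[ 0.52099966 -0.24413102  0.25694767] [-8.  -0.7  9.9]
red rows [261 377] [286 383] slope 0.268
```

>>> arm_command --pt "-0.5 0 0" --pt "-1 0 -0.6" --pt "-1.5 0 -1" --pt "-1.8 0 -1" --pt "-2 0 -1" --pt "-2 0 -1" --pt "-2 0 -1" --pt "-2 0 -1" --pt "-2 0 -1" --pt "0 0 0" --pt "0 0 0" --spin '[0, 0, 0, 0, 0, 0, 0, 0, 0, 0, 0]' --squeeze 12

```text
time: 18.25
tool_pos: [0.5074, -0.2441, 0.2494]
tool_rot: [-3.14, 0.001, -3.125]
contact_force: [-0.8, -0.8, 5.7]
opening: 0.0158
grip_force: 12.0
```

```bash
python3 look.py
```

```text
side [377.5 252.8] [28 26 98] [ 484. -252.  162.]
side [399.5 281.8] [13  7 49] [ 578. -253.   31.]
top [374.9 203.7] [ 6  7 31] [ 617. -211.   41.]
top [385.3 226.5] [15 14 78] [ 495. -207.  306.]
[ 0.50740622 -0.24412839  0.24939413] [-0.6 -0.3  4.6]
red rows [266 372] [287 382] slope 0.605
-30 [[380.1, 266.8], [372.3, 300.6]] -0.231
-20 [[378.9, 268.1], [375.7, 299.4]] -0.101
-10 [[377.7, 269.5], [379.3, 297.4]] 0.056
0 [[376.6, 271.1], [382.8, 294.7]] 0.262
10 [[375.7, 272.8], [386.3, 291.5]] 0.566
20 [[375.0, 274.5], [389.6, 287.7]] 1.104
```

>>> arm_command --pt "0 0 0" --pt "0 0 0.7" --pt "0 1.5 0.5" --pt "0 2 0" --pt "0 2 0" --pt "0 1 0" --pt "0 0 0" --pt "0 0 0" --spin '[0, 0, 0, 0, 0, 0, 0, 0]' --squeeze 50

```text
time: 19.15
tool_pos: [0.5072, -0.237, 0.2496]
tool_rot: [3.141, -0.0, -3.125]
contact_force: [-0.7, 0.7, 0.2]
opening: 0.0156
grip_force: 50.0
```

```bash
python3 look.py|head -8
```

```text
side [375.1 250.7] [27 25 84] [ 484. -250.  163.]
side [393.2 271.7] [ 3  5 11] [ 593. -217.   32.]
side [415.5 276.2] [ 6  6 22] [ 617. -268.   37.]
top [383.  226.8] [12 15 76] [ 492. -199.  316.]
[ 0.50716369 -0.23698538  0.24961148] [ 1.6 -0.4  0.6]
red rows [264 369] [286 379] slope 0.596
-30 [[377.8, 265.3], [370.1, 299.1]] -0.228
-20 [[376.5, 266.5], [373.5, 297.8]] -0.097
```

>>> arm_command --pt "0 -2 0" --pt "0 -3 0" --pt "0 -3 0" --pt "0 -3 0" --pt "0 -2 0" --pt "0 0 0" --pt "0 0 0" --spin '[0, 0, 0, 0, 0, 0, 0]'

```text
time: 19.95
tool_pos: [0.5072, -0.2504, 0.2496]
tool_rot: [-3.141, -0.0, -3.125]
contact_force: [-0.1, 0.3, -0.5]
opening: 0.0157
grip_force: 50.0
```

```bash
python3 look.py|head -8
```

```text
side [379.6 253.8] [28 26 93] [ 485. -263.  163.]
side [396.5 278.4] [ 7 13 55] [ 583. -240.   33.]
side [409.8 278.8] [ 5  5 16] [ 601. -265.   35.]
top [387.3 225.2] [ 9 12 50] [ 500. -213.  292.]
[ 0.50717985 -0.25025173  0.2496738 ] [-0.2  0.3 -1.2]
red rows [267 374] [289 384] slope 0.586
-30 [[382.1, 268.0], [374.2, 301.9]] -0.233
-20 [[380.8, 269.3], [377.6, 300.6]] -0.103
```

>>> arm_command --pt "0 2 0" --pt "0 3 0" --pt "0 1 1" --pt "0 0 3" --pt "0 0 6" --pt "0 0 10" --pt "0 0 14" --pt "0 0 18" --pt "0 0 20" --pt "0 0 20" --pt "0 0 20" --pt "0 0 18" --pt "0 0 15" --pt "0 0 12" --pt "0 0 8" --pt "0 0 4" --pt "0 0 2" --pt "0 0 0" --spin '[0, 0, 0, 0, 0, 0, 0, 0, 0, 0, 0, 0, 0, 0, 0, 0, 0, 0]'

```text
time: 21.85
tool_pos: [0.5072, -0.2442, 0.4204]
tool_rot: [3.141, -0.001, -3.125]
contact_force: [-0.8, 0.1, -1.7]
opening: 0.0158
grip_force: 50.0
```

```bash
python3 - <<'E'
from cell import *
from h import *
o=observe(); print(o["tool_pos"],o["contact_force"])
for n,roi in(("side",(300,150,480,340)),("top",(340,150,430,300))):
    c=read_camera(n); np.savez(f"{n}_c.npz",**c); P=cloud(c)*1000
    m=mask(c,(0,50,10),(25,255,120),roi); k,l,s,ce=cv2.connectedComponentsWithStats(m)
    for i in range(1,k):
        if s[i,4]>6: print(n,ce[i].round(1),s[i,2:],np.median(P[l==i],0).round(0))
E
```

```text
[ 0.50718692 -0.24418644  0.42043453] [-0.75400741  0.11137337 -1.68686508]
side [382.6 183. ] [ 32  27 120] [ 483. -247.  333.]
side [311.4 191.4] [19 27 48] [731. 231.   2.]
side [379.3 212. ] [3 6 9] [ 498. -236.  250.]
side [405.2 218.2] [ 18  13 118] [ 587. -238.  203.]
side [382.8 222.3] [ 7  4 13] [776. -15.   1.]
side [374.1 232.7] [14  8 15] [717. -40.   2.]
side [469.8 305.7] [13 17 24] [ 657. -404.    2.]
side [470.2 326.3] [ 21  25 230] [ 524. -490.   86.]
top [341.5 153.1] [ 4  8 13] [ 777. -127.    1.]
top [390.9 212.3] [ 9  5 22] [ 522. -209.  343.]
top [413.9 232.6] [ 33  43 501] [ 475. -256.  333.]
top [387.6 233.5] [ 4  7 16] [ 479. -207.  332.]
top [410.3 289.5] [ 28  28 172] [ 387. -312.   -0.]
```

>>> arm_command --pt "-1 4 0" --pt "-2 9 0" --pt "-2 15 0" --pt "-3 21 0" --pt "-3 27 0" --pt "-4 33 0" --pt "-4 36 0" --pt "-4 36 0" --pt "-4 36 0" --pt "-4 36 0" --pt "-4 36 0" --pt "-4 36 0" --pt "-4 36 0" --pt "-3 33 0" --pt "-3 27 0" --pt "-2 21 0" --pt "-2 15 0" --pt "-1 9 0" --pt "-1 4 0" --pt "0 0 0" --spin '[0, 0, 0.3, 0.3, 0.3, 0.3, 0.3, 0.3, 0.3, 0.3, 0.3, 0.3, 0.3, 0.3, 0.3, 0.3, 0, 0, 0, 0]'

```text
time: 23.95
tool_pos: [0.4518, 0.2261, 0.4207]
tool_rot: [3.142, -0.0, -3.051]
contact_force: [1.0, 0.6, -1.6]
opening: 0.0157
grip_force: 50.0
```

```bash
python3 - <<'E'
from cell import *
from h import *
o=observe(); print(o["tool_pos"],o["tool_rot"],o["contact_force"])
im=np.zeros((600,800,3),np.uint8)
for n,roi,x in(("side",(190,110,310,230),0),("top",(150,170,250,295),450)):
    c=read_camera(n); np.savez(f"{n}_d.npz",**c)
    k=np.uint8(c["img"])[roi[1]:roi[3],roi[0]:roi[2],::-1]; w=450 if x==0 else 350
    im[:,x:x+w]=cv2.resize(k,(w,600),interpolation=cv2.INTER_CUBIC)
cv2.imwrite("pics/d.png",im)
E
```

```text
[0.45178419 0.22610279 0.42074101] [ 3.14158469e+00 -1.22292636e-04 -3.05061290e+00] [ 1.03421692  0.6220352  -1.5917328 ]
```

View pics/d.png

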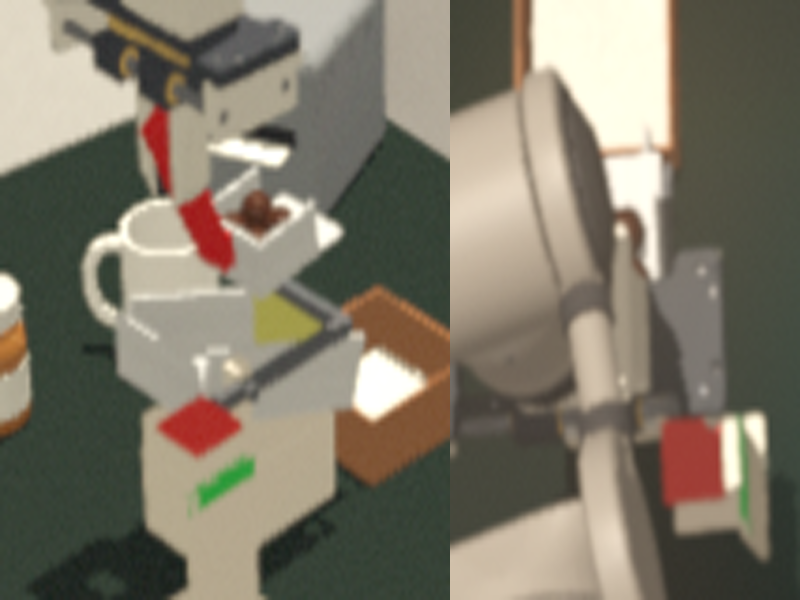

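The side crop (left) shows the scoop tilted back with at least three truffles piled at its back (255,210). The lip's near corner is at (342,235). No truffle is on the bench.

```bash
python3 - <<'E'
from tilt import *
s=load("side_d.npz")
for z in(.18,.19,.2): print(z,cast(s,[(190+342/3.75-.5,110+235/5-.5)],z)[0]*1000)
P=cloud(s)*1000; print(P[150:160:2,272:284:2].round(0)[...,[0,1,2]].tolist()[2:4])
m=mask(s,(0,150,50),(8,255,255),(220,125,260,168)); b=np.argwhere(m>0)[:,::-1]; e=np.array([(y,b[b[:,1]==y][:,0].min()) for y in np.unique(b[:,1])])[3:-3]; print(e[0],e[-1],np.polyfit(e[:,0],e[:,1],1)[0]); axis(s,np.array([.4518,.2261,.2617]),5.2,(0,10,20))
E
```

```text
0.18 [591.1077436  218.64274378 180.        ]
0.19 [578.63907372 202.66040794 190.        ]
0.2 [566.17040384 186.67807209 200.        ]
[[[552.0, 206.0, 205.0], [573.0, 225.0, 191.0], [577.0, 222.0, 191.0], [816.0, 522.0, 4.0], [823.0, 520.0, 2.0], [826.0, 512.0, 4.0]], [[546.0, 199.0, 203.0], [558.0, 205.0, 197.0], [578.0, 222.0, 184.0], [-297.0, -920.0, 892.0], [581.0, 209.0, 188.0], [819.0, 503.0, 2.0]]]
[134 229] [160 243] 0.6349206349206377
0 [[232.2, 139.6], [243.3, 165.8]] 0.422
10 [[231.4, 141.1], [246.6, 163.2]] 0.685
20 [[230.9, 142.7], [249.7, 160.1]] 1.079
```

>>> arm_command --pt "-0.5 4 0" --pt "-1 8 0" --pt "-1 9 0" --pt "0 8 0" --pt "0 4.8 0" --pt "0 0 0" --pt "0 0 -4" --pt "0 0 -8" --pt "0 0 -12" --pt "0 0 -12" --pt "0 0 -8" --pt "0 0 -4" --pt "0 0 -0.7" --pt "0 0 0" --spin '[0, 0, 0, 0, 0, 0, 0, 0, 0, 0, 0, 0, 0, 0]'

```text
time: 25.45
tool_pos: [0.4498, 0.2596, 0.3721]
tool_rot: [3.141, 0.0, -3.051]
contact_force: [-0.3, 0.2, -1.6]
opening: 0.0157
grip_force: 50.0
```

```bash
cat > disp.py <<'E'
from cell import *
from tilt import *
np.set_printoptions(precision=1,suppress=True)
o=observe(); print(o["tool_pos"]*1000,o["contact_force"])
O=np.array([523,267.]); a=np.radians(5.5); R=np.array([[np.cos(a),np.sin(a)],[-np.sin(a),np.cos(a)]])
for n,roi in(("side",(205,120,330,215)),("top",(160,150,225,262))):
    c=read_camera(n); np.savez(f"{n}_e.npz",**c); P=cloud(c)*1000
    m=mask(c,(0,50,10),(20,255,110),roi); k,l,s,ce=cv2.connectedComponentsWithStats(m)
    for i in range(1,k):
        if s[i,4]>6: q=np.median(P[l==i],0); print(n,ce[i],s[i,2:],"disp",R@(q[:2]-O),q[2])
s=load("side_e.npz")
for nm,roi in(("paddle",(220,182,262,212)),("handle",(215,100,300,180))):
    m=mask(s,(0,150,50),(8,255,255),roi); b=np.argwhere(m>0)[:,::-1]; print(nm,len(b))
    if len(b)<20: continue
    e=np.array([(y,b[b[:,1]==y][:,0].min()) for y in np.unique(b[:,1])]); print(nm,e[0],e[-1],np.median((cloud(s)*1000)[m>0],0),np.polyfit(e[3:-3,0],e[3:-3,1],1)[0] if nm=="handle" else "")
axis(s,o["tool_pos"]-[0,0,.159],5.3,(-40,-30,-20,-10,0,10))
E
python3 disp.py
```

```text
[449.8 259.6 372.1] [-0.3  0.2 -1.6]
side [224.8 132.6] [22 13 32] disp [-96.8 -24.2] 292.9222183114174
side [218.  133.2] [13  9 25] disp [-97.1   9.7] 281.3626934629927
side [227. 144.] [3 4 7] disp [-107.7  -37.4] 269.3103981450459
side [251.5 164.4] [10  8 49] disp [4.9 7.1] 155.68961805571212
side [300.5 199.1] [38 25 57] disp [141.2 -51.8] 2.2679260503096765
top [207.5 157. ] [8 1 8] disp [235.9 -36.9] -1.9679441967567213
top [167.9 172.5] [ 9 33 39] disp [200.8  78.2] 0.075855869601682
top [189. 158.] [7 1 7] disp [236.6  16.7] 0.9243927495079518
top [214.9 182. ] [ 3 45 67] disp [162.2 -56.1] 4.60825600586201
top [176.9 215.7] [ 17  47 224] disp [-67.4 -67.2] 531.5929613973283
top [192.5 225.7] [ 5 12 22] disp [  4.5 -18.4] 154.88951012587114
top [169.4 240.4] [2 4 7] disp [-109.5  -52.3] 535.7093515447576
top [195. 248.] [1 7 7] disp [-81.6 -50.8] 303.27365560880315
top [167.6 256.5] [14 10 62] disp [-110.5  -10.1] 388.25342774238595
top [190.1 258.8] [10  5 27] disp [-103.6  -40.2] 286.81388739321113
paddle 137
paddle [190 242] [200 242] [433.7 181.9 132.4] 
handle 163
handle [145 224] [174 241] [462.4 254.7 182.7] 0.7026924822265929
-40 [[229.7, 148.2], [222.6, 181.2]] -0.216
-30 [[228.5, 149.0], [226.0, 181.4]] -0.077
-20 [[227.3, 150.0], [229.5, 180.8]] 0.071
-10 [[226.3, 151.2], [233.0, 179.6]] 0.238
0 [[225.4, 152.6], [236.5, 177.6]] 0.442
10 [[224.7, 154.1], [239.7, 175.0]] 0.717
```

>>> arm_command --pt "0 0 0" --pt "0 0 0" --pt "0 0 0" --pt "0 0 0" --pt "0 0 0" --pt "0 0 0" --spin '[0, 0, 0, 0, 0, 0]' --squeeze 3

```text
time: 26.15
tool_pos: [0.4497, 0.2596, 0.3722]
tool_rot: [3.141, 0.0, -3.051]
contact_force: [1.5, 0.9, -0.3]
opening: 0.0159
grip_force: 3.0
```

```bash
python3 disp.py | grep -v "top.*5[35]"
```

```text
[449.7 259.6 372.2] [ 1.5  0.9 -0.3]
side [226.  133.1] [18 13 23] disp [-95.6 -23.2] 293.0653721870814
side [216.6 133.1] [ 7  9 16] disp [-99.   12.6] 282.5469631090848
side [225.5 134.5] [8 4 8] disp [-96.9 -21.1] 286.1762150006703
side [226.8 144. ] [4 4 8] disp [-108.3  -37.5] 269.5411082608043
side [264.4 173. ] [14 11 61] disp [ 39.7 -14.6] 120.5202440866583
side [312.2 194.6] [15 14 22] disp [198.7 -56.9] 2.7376603791416376
side [290.2 203.9] [22  6 29] disp [103.2 -49. ] 2.1697047063535813
top [207. 157.] [9 1 9] disp [235.2 -34.3] 0.4786223825463676
top [167.9 172.5] [ 9 33 39] disp [197.5  78.5] -0.0003874542642279266
top [189. 158.] [7 1 7] disp [238.  16.] -3.3043699702772766
top [167.7 256.5] [15 10 60] disp [-111.    -9.8] 390.3445154243982
top [192.4 259.1] [ 7  5 21] disp [-102.5  -40.5] 281.6111438254987
paddle 136
paddle [190 242] [200 242] [432.9 181.4 132.4] 
handle 161
handle [145 225] [179 237] [453.7 255.  176. ] 0.294088669950738
-40 [[229.7, 148.2], [222.6, 181.2]] -0.216
-30 [[228.4, 149.0], [226.0, 181.4]] -0.077
-20 [[227.3, 150.0], [229.5, 180.8]] 0.071
-10 [[226.3, 151.2], [233.0, 179.6]] 0.238
0 [[225.4, 152.6], [236.4, 177.6]] 0.442
10 [[224.7, 154.1], [239.7, 175.0]] 0.717
```

>>> arm_command --pt "-2 -0.2 0" --pt "-3 -0.3 1" --pt "-3 -0.3 2" --pt "-2 -0.2 3" --pt "0 0 4" --pt "0 0 4" --pt "0 0 4" --pt "0 0 2" --pt "0 0 0" --pt "0 0 0" --spin '[0, 0, 0, 0, 0, 0, 0, 0, 0, 0]' --squeeze 3

```text
time: 27.25
tool_pos: [0.4398, 0.2586, 0.3925]
tool_rot: [3.141, 0.001, -3.051]
contact_force: [-0.4, -1.1, 2.6]
opening: 0.0161
grip_force: 3.0
```

```bash
python3 disp.py | grep -v "top.*5[35]"
```

```text
[439.8 258.6 392.5] [-0.4 -1.1  2.6]
side [221.8 128.9] [20 15 48] disp [-107.4  -27.5] 304.9187041733635
side [222.1 146.2] [ 3 15 20] disp [-89.4   8.2] 244.90539401494115
side [262.9 174.7] [ 9  6 39] disp [35.8 -6.8] 114.30221381802552
side [314.2 193.8] [ 9  9 15] disp [200.8 -57.1] 3.4799549184326706
side [292.5 203.3] [28 10 36] disp [106.5 -49.7] 1.9648939459888104
top [208.9 157.3] [10  3 11] disp [235.  -40.6] -0.11806400691671826
top [189.5 158. ] [8 1 8] disp [236.2  14. ] 1.2703745699327307
top [200.7 210.7] [4 3 7] disp [ 49.4 -33.3] 115.0060662267578
top [193.1 243.8] [2 7 8] disp [-75.4 -50.7] 321.7880579479171
top [166.3 259. ] [12  7 45] disp [-119.9  -13.7] 411.7493960061205
top [191.5 260.1] [ 7  3 11] disp [-109.9  -42. ] 317.4199005647189
paddle 135
paddle [190 242] [200 241] [432.4 180.  133. ] 
handle 169
handle [141 222] [177 234] [447.6 253.6 185.4] 0.23565453045834941
-40 [[226.2, 142.4], [219.1, 175.8]] -0.214
-30 [[225.0, 143.2], [222.6, 176.0]] -0.074
-20 [[223.8, 144.2], [226.1, 175.5]] 0.073
-10 [[222.8, 145.4], [229.7, 174.2]] 0.24
0 [[221.9, 146.8], [233.2, 172.2]] 0.443
10 [[221.2, 148.3], [236.5, 169.7]] 0.715
```

>>> arm_command --pt "0 0 0" --pt "0 0 0" --pt "0 0 3" --pt "0 0 5" --pt "0 0 5" --pt "0 0 5" --pt "0 0 2" --pt "0 0 0" --pt "0 0 0" --spin '[0, 0, 0, 0, 0, 0, 0, 0, 0]' --squeeze 8

```text
time: 28.25
tool_pos: [0.4397, 0.2586, 0.4119]
tool_rot: [3.142, -0.0, -3.051]
contact_force: [-0.6, -0.7, -2.1]
opening: 0.016
grip_force: 8.0
```

```bash
python3 disp.py | grep -v "top.*5[35]"; python3 - <<'E'
from tilt import *
s=load("side_e.npz"); P=cloud(s)*1000
m=mask(s,(0,0,150),(60,60,255),(225,140,300,190)); 
O=np.array([523,267.]); a=np.radians(5.5); R=np.array([[np.cos(a),np.sin(a)],[-np.sin(a),np.cos(a)]])
q=P[m>0]; d=np.c_[(q[:,:2]-O)@R.T,q[:,2]]; d=d[(d[:,2]>70)&(d[:,2]<240)&(np.abs(d[:,1])<45)]
print(len(d)); print(d[np.argsort(d[:,0])][::12].round(0).tolist())
E
```

```text
[439.7 258.6 411.9] [-0.6 -0.7 -2.1]
side [224.6 125.5] [ 7  7 11] disp [-111.1  -38. ] 322.6363966266115
side [221.9 141.4] [ 3 18 19] disp [-88.2   8.6] 255.79678316830513
side [264.2 175.1] [ 9  6 23] disp [41.8 -8.6] 110.53075885236451
side [300.1 199.5] [38 23 56] disp [136.5 -51. ] 2.4330116020611636
top [209.4 157.3] [ 9  3 10] disp [234.7 -42.9] -1.2579075877962032
top [171.5 210.3] [ 19  85 302] disp [-71.4 -66.3] 565.574799392951
top [191.1 217.2] [ 21  10 115] disp [36.2 -6.5] 110.57380343396494
top [164.4 242.7] [2 6 9] disp [-120.6  -51.8] 572.0926882112901
top [164.6 257.5] [10  8 45] disp [-119.4  -14. ] 426.6463233731213
top [187.9 259.4] [ 7  4 16] disp [-110.5  -41. ] 331.26721677526336
paddle 137
paddle [190 242] [200 241] [434.2 180.6 132.7] 
handle 175
handle [134 222] [171 233] [446.6 253.2 204.6] 0.22244126827665653
-40 [[225.7, 135.5], [218.5, 169.3]] -0.213
-30 [[224.5, 136.3], [222.0, 169.5]] -0.074
-20 [[223.3, 137.3], [225.6, 169.0]] 0.073
-10 [[222.3, 138.5], [229.2, 167.8]] 0.238
0 [[221.4, 139.9], [232.7, 165.8]] 0.439
10 [[220.6, 141.4], [236.1, 163.3]
[... 754 characters left out ...]
0], [-40.0, -34.0, 159.0], [-36.0, -36.0, 146.0], [-34.0, -31.0, 165.0], [-31.0, 44.0, 114.0], [-28.0, -32.0, 157.0], [-26.0, -35.0, 167.0], [-25.0, -32.0, 147.0], [-23.0, -29.0, 139.0], [-21.0, -29.0, 166.0], [-19.0, -44.0, 124.0], [-17.0, -31.0, 140.0], [-15.0, -34.0, 168.0], [-12.0, 33.0, 156.0], [-11.0, 30.0, 150.0], [-9.0, -38.0, 128.0], [-7.0, -37.0, 139.0], [-5.0, 33.0, 89.0], [-3.0, 40.0, 88.0], [1.0, -43.0, 128.0], [6.0, -30.0, 131.0], [13.0, -30.0, 131.0], [20.0, 45.0, 88.0], [29.0, -45.0, 90.0], [34.0, -43.0, 83.0], [36.0, 23.0, 93.0], [41.0, -44.0, 100.0], [49.0, -44.0, 88.0], [55.0, -42.0, 98.0], [64.0, -45.0, 88.0], [72.0, -44.0, 98.0], [80.0, -45.0, 95.0], [89.0, -44.0, 98.0]]
```

>>> arm_command --pt "0 0 0" --pt "0 0 1" --pt "0 0 -1" --pt "0 0 1" --pt "0 0 0" --pt "0 0 0" --spin '[0, 0, 0, 0, 0, 0]' --squeeze 3

```text
time: 28.95
tool_pos: [0.4397, 0.2586, 0.413]
tool_rot: [3.141, -0.0, -3.051]
contact_force: [0.2, 0.5, -0.1]
opening: 0.0157
grip_force: 3.0
```

```bash
python3 disp.py | grep -v "top.*5[35]"
```

```text
[439.7 258.6 413. ] [ 0.2  0.5 -0.1]
side [225.4 125.6] [ 8 11 22] disp [-111.1  -40.1] 321.9425871427172
side [221.4 136.8] [ 2  8 11] disp [-89.6   8.4] 269.58997313235244
side [221.6 145.3] [ 2  9 14] disp [-88.7   8.9] 247.07914432417155
side [262.4 174.7] [10  6 46] disp [36.4 -5. ] 114.49404945041053
side [297.9 201.1] [38 17 50] disp [131.1 -51. ] 1.301555422339562
top [208.9 157.3] [10  3 11] disp [235.2 -41.2] -1.286783222522958
top [171.2 210.5] [ 19  84 327] disp [-71.6 -65.8] 567.5482464459019
top [190. 158.] [7 1 7] disp [235.5  11.8] 2.9129438584578615
top [191.1 217. ] [ 21  12 120] disp [36.2 -6.3] 111.58422257943057
top [164.2 243.1] [3 5 9] disp [-120.3  -52.3] 569.9339949291327
top [191.4 242.6] [2 7 8] disp [-77.3 -51.6] 342.4710101754362
top [164.1 257.6] [ 9  8 48] disp [-120.1  -13.5] 429.0815268024927
top [188.1 259.2] [ 5  4 14] disp [-110.3  -40. ] 330.64333350922993
paddle 141
paddle [190 242] [200 241] [434.1 180.2 132.3] 
handle 192
handle [134 222] [172 229] [439.3 252.6 205.6] 0.1293449197860959
-40 [[225.7, 135.1], [218.5, 168.9]] -0.213
-30 [[224.5, 135.9], [222.0, 169.2]] -0.074
-20 [[223.3, 136.9], [225.6, 168.7]] 0.073
-10 [[222.2, 138.2], [229.2, 167.4]] 0.238
0 [[221.3, 139.6], [232.7, 165.5]] 0.439
10 [[220.6, 141.1], [236.0, 162.9]] 0.706
```

>>> arm_command --pt "0 0 0" --pt "0 0 0" --pt "0 0 5" --pt "0 0 12" --pt "0 0 18" --pt "0 0 15" --pt "0 0 8" --pt "1 -8 2" --pt "1 -18 0" --pt "2 -28 0" --pt "2 -33 0" --pt "2 -33 0" --pt "2 -33 0" --pt "2 -33 0" --pt "2 -33 0" --pt "1 -25 0" --pt "0.3 -16 0" --pt "0 -8.6 0" --pt "0 0 0" --pt "0 0 0" --spin '[0, 0, 0, 0, 0, 0, 0, 0, 0, -0.5, -0.5, -0.5, 0, 0, 0, 0, 0, 0, 0, 0]' --squeeze 20

```text
time: 31.05
tool_pos: [0.4549, -0.0097, 0.4728]
tool_rot: [3.141, -0.0, -3.078]
contact_force: [0.4, 0.1, -1.5]
opening: 0.0159
grip_force: 20.0
```

```bash
python3 - <<'E'
from cell import *
from tilt import *
np.set_printoptions(precision=1,suppress=True)
o=observe(); print(o["tool_pos"]*1000,o["contact_force"])
O=np.array([523,267.]); a=np.radians(5.5); R=np.array([[np.cos(a),np.sin(a)],[-np.sin(a),np.cos(a)]])
c=read_camera("top"); s=read_camera("side"); np.savez("top_f.npz",**c); np.savez("side_f.npz",**s); P=cloud(c)*1000
v=mask(c,(0,50,10),(20,255,110),(160,195,225,262)); k,l,st,ce=cv2.connectedComponentsWithStats(v)
for i in range(1,k):
    if st[i,4]>6: q=np.median(P[l==i],0); print(ce[i],st[i,2:],"disp",R@(q[:2]-O),q[2])
g=cv2.cvtColor(np.uint8(c["img"]),cv2.COLOR_RGB2GRAY); print(g[204:226:2,174:214:2])
S=cloud(s)*1000
m=mask(s,(0,50,10),(25,255,120),(240,130,440,340)); k,l,st,ce=cv2.connectedComponentsWithStats(m)
for i in range(1,k):
    if st[i,4]>10: print("side",ce[i],st[i,2:],np.median(S[l==i],0))
m=mask(s,(0,150,50),(8,255,255),(265,140,340,240)); b=np.argwhere(m>0)[:,::-1]; e=np.array([(y,b[b[:,1]==y][:,0].min()) for y in np.unique(b[:,1])]); print("handle",e[0],e[-1],np.polyfit(e[3:-3,0],e[3:-3,1],1)[0])
axis(s,o["tool_pos"]-[0,0,.159],3.7,(-30,-20,-10,0))
E
```

```text
[454.9  -9.7 472.8] [ 0.4  0.1 -1.5]
[167.  198.5] [1 8 8] disp [123.2  80.8] 0.5005637674345698
[215.2 201.3] [ 3 13 26] disp [102.2 -53.8] 3.650885189321884
[191.4 216. ] [ 22  12 160] disp [38.1 -6.5] 112.61752631572153
[219.6 235.8] [ 11  42 242] disp [  4.1 -62.8] 0.13099520908232964
[[128  99  93  92  93  97 107 117 119 124 129 134 146 156 156 178 176 132
  128 120]
 [130 139 153 160 167 169 159 148 147 149 153 152 146 140 139 137 134 135
  156 139]
 [133 135 136 135 134 133 132 130 130 123 119 115 114 107 108 109 111 113
  135 123]
 [111 108 106 104 105 105  97  89 106 115 117 113  93  85  99 144 149 128
  132 125]
 [120 118 120 121 119 102  86  87  84  96  94  92  91  90  86 177 182 129
  131 126]
 [127 154 127 118  89  83  92  98  84  79  86  84  93 100  86 177 182 130
  135 126]
 [129 208 143 110  83  81  86  88  81  78 100  82  83  84  84 177 182 130
  137 129]
 [129 212 179 133  82  81  78  78  76  74  83  81  78  82  94 183 182 130
  137 132]
 [129 222 233 215  93  77  73  82 106  90  81  84 105 132 137 189 182 130
  137 135]
 [129 222 233 231 180 109 111 129 137 136 152 176 180 173 150 200 181 130
  137 137]
 [129 222 233 233 232 223 223 190 179 183 221 232 233 231 224 228 181 130
  136 136]]
side [281.8 133.3] [ 5  5 12] [421.7  -2.8 373.8]
side [298.5 131.5] [12  4 17] [435.2 -46.  386.5]
side [291.3 153.7] [ 4 24 26] [449.8  -1.2 316.3]
side [303. 167.] [ 1 11 11] [821.6 393.4   0.8]
side [262.4 174.6] [12  7 56] [561.2 267.9 114.1]
side [315.5 179.2] [ 8  9 12] [802.  303.9   0.7]
side [291.8 203.2] [27  9 49] [635.2 228.7   1.6]
side [374.1 232.7] [14  8 15] [718.1 -37.9   1.3]
handle [144 293] [189 297] 0.03480300187617333
-30 [[295.2, 147.5], [290.3, 185.4]] -0.131
-20 [[293.9, 148.7], [294.1, 184.8]] 0.004
-10 [[292.7, 150.1], [297.9, 183.3]] 0.156
0 [[291.7, 151.7], [301.7, 181.1]] 0.342
```

>>> arm_command --pt "3 0 -8" --pt "5 0 -18" --pt "5 0 -28" --pt "5 0 -30" --pt "5 0 -30" --pt "5 0 -28" --pt "2 0 -18" --pt "0 0 -12" --pt "0 0 -6" --pt "0 0 0" --pt "0 0 0" --spin '[0, 0, 0, 0, 0, 0, 0, 0, 0, 0, 0]'

```text
time: 32.25
tool_pos: [0.485, -0.0095, 0.2948]
tool_rot: [3.141, 0.0, -3.077]
contact_force: [-0.2, 0.3, -1.7]
opening: 0.0157
grip_force: 20.0
```

>>> arm_command --pt "0 0 0" --pt "-2 0 -2.5" --pt "-3 0 -2.5" --pt "-3 0 -2.5" --pt "-3 0 -2.5" --pt "-3 0 -2.5" --pt "-3 0 -2.5" --pt "-3 0 -2.5" --pt "-3 0 -2.5" --pt "-3 0 -2.5" --pt "-3 0 -2.5" --pt "0 0 0" --pt "0 0 0" --spin '[0, 0, 0, 0, 0, 0, 0, 0, 0, 0, 0, 0, 0]' --squeeze 4

```text
time: 33.55
tool_pos: [0.4559, -0.0099, 0.2699]
tool_rot: [3.141, -0.001, -3.078]
contact_force: [0.2, -0.4, -0.9]
opening: 0.0157
grip_force: 4.0
```

```bash
cat > mt.py <<'E'
from cell import *
from tilt import *
np.set_printoptions(precision=1,suppress=True)
o=observe(); print(o["tool_pos"]*1000,o["contact_force"])
s=read_camera("side"); np.savez("side_g.npz",**s)
m=mask(s,(0,150,50),(8,255,255),(265,190,350,280)); b=np.argwhere(m>0)[:,::-1]; e=np.array([(y,b[b[:,1]==y][:,0].min()) for y in np.unique(b[:,1])]); print("handle",e[0],e[-1],np.polyfit(e[3:-3,0],e[3:-3,1],1)[0])
axis(s,o["tool_pos"]-[0,0,.159],3.7,(-20,-10,0,10))
E
python3 mt.py
```

```text
[455.9  -9.9 269.9] [ 0.2 -0.4 -0.9]
handle [221 292] [253 304] 0.31868131868131827
-20 [[294.6, 224.8], [294.8, 255.6]] 0.005
-10 [[293.5, 226.2], [298.3, 253.8]] 0.173
0 [[292.6, 227.7], [301.8, 251.5]] 0.389
10 [[291.8, 229.2], [305.2, 248.5]] 0.698
```

>>> arm_command --pt "-1 0 -1.5" --pt "-1 0 -1.5" --pt "-1 0 -1.5" --pt "-1 0 -1.5" --pt "0 0 0" --pt "0 0 0" --spin '[0, 0, 0, 0, 0, 0]' --squeeze 3

```text
time: 34.2
tool_pos: [0.4521, -0.01, 0.2639]
tool_rot: [3.141, 0.0, -3.078]
contact_force: [0.2, -0.6, -1.8]
opening: 0.0161
grip_force: 3.0
```

```bash
python3 mt.py
```

```text
[452.1 -10.  263.9] [ 0.2 -0.6 -1.8]
handle [224 290] [254 303] 0.40580593424218103
-20 [[293.4, 227.4], [293.6, 258.1]] 0.006
-10 [[292.4, 228.8], [297.2, 256.3]] 0.176
0 [[291.4, 230.3], [300.7, 253.9]] 0.394
10 [[290.6, 231.8], [304.1, 250.9]] 0.706
```

>>> arm_command --pt "0 0 -1" --pt "0 0 -1" --pt "0 0 -1" --pt "0 0 0" --pt "0 0 0" --spin '[0, 0, 0, 0, 0]'

```text
time: 34.75
tool_pos: [0.4521, -0.01, 0.261]
tool_rot: [3.142, 0.0, -3.078]
contact_force: [-0.8, -0.2, -1.8]
opening: 0.0159
grip_force: 3.0
```

```bash
python3 mt.py
```

```text
[452.1 -10.  261. ] [-0.8 -0.2 -1.8]
handle [225 290] [255 305] 0.44487570168404217
-20 [[293.5, 228.5], [293.6, 259.0]] 0.006
-10 [[292.4, 229.8], [297.2, 257.3]] 0.176
0 [[291.4, 231.3], [300.7, 254.9]] 0.395
10 [[290.6, 232.9], [304.1, 251.9]] 0.708
```

>>> arm_command --pt "0 0 -1" --pt "0 0 -1" --pt "0 0 -1" --pt "0 0 0" --pt "0 0 0" --spin '[0, 0, 0, 0, 0]'

```text
time: 35.3
tool_pos: [0.4521, -0.01, 0.2581]
tool_rot: [3.142, 0.001, -3.078]
contact_force: [-2.2, 0.5, 3.0]
opening: 0.016
grip_force: 3.0
```

```bash
python3 mt.py
```

```text
[452.1 -10.  258.1] [-2.2  0.5  3. ]
handle [225 290] [255 305] 0.44949478748997795
-20 [[293.5, 229.4], [293.7, 259.9]] 0.006
-10 [[292.4, 230.8], [297.2, 258.2]] 0.176
0 [[291.4, 232.3], [300.7, 255.8]] 0.395
10 [[290.6, 233.8], [304.1, 252.8]] 0.709
```

>>> arm_command --pt "0 0 0" --pt "0 0 0" --pt "0 0 0" --pt "0 0 0" --pt "0 0 0" --pt "0 0 0" --pt "0 0 0" --pt "0 0 0" --pt "0 0 0" --pt "0 0 0" --spin '[0, 0, 0, 0, 0, 0, 0, 0, 0, 0]' --jaw 1

```text
time: 36.35
tool_pos: [0.452, -0.01, 0.258]
tool_rot: [3.141, 0.0, -3.078]
contact_force: [-0.6, 0.3, 0.3]
opening: 0.0901
grip_force: 0.0
```

>>> arm_command --pt "0 0 5" --pt "0 0 12" --pt "0 0 20" --pt "0 0 25" --pt "0 0 25" --pt "0 0 20" --pt "0 0 15" --pt "0 0 8" --pt "0 0 0" --spin '[0, 0, 0, 0, 0, 0, 0, 0, 0]'

```text
time: 37.25
tool_pos: [0.4521, -0.01, 0.389]
tool_rot: [-3.141, 0.002, -3.078]
contact_force: [0.1, 0.2, -0.4]
opening: 0.0918
grip_force: 0.0
```

```bash
python3 mt.py; python3 - <<'E'
from tilt import *
axis(load("side_g.npz"),np.array([.452,-.01,.103]),3.7,(-10,0,10))
E
```

```text
[452.1 -10.  389. ] [ 0.1  0.2 -0.4]
handle [222 293] [255 305] 0.42172961138478504
-20 [[293.2, 182.1], [293.4, 215.9]] 0.005
-10 [[292.0, 183.4], [297.1, 214.3]] 0.165
0 [[291.0, 185.0], [300.8, 212.0]] 0.362
10 [[290.2, 186.7], [304.3, 209.0]] 0.634
-10 [[292.3, 229.5], [297.2, 257.0]] 0.176
0 [[291.4, 230.9], [300.7, 254.6]] 0.394
10 [[290.6, 232.5], [304.0, 251.6]] 0.707
```

>>> arm_command --pt "-1 8 0" --pt "-2 18 0" --pt "-2 26 0" --pt "-2 30 0" --pt "-3 30 0" --pt "-3 30 0" --pt "-2 26 0" --pt "-2 16 0" --pt "0 10 0" --pt "0 0 -5" --pt "0 0 -15" --pt "0 0 -20" --pt "0 0 -15" --pt "0 0 -8" --pt "0 0 -4" --pt "0 0 -2" --pt "0 0 0" --pt "0 0 0" --spin '[0, 0, 0, 0.5, 0.5, 0.5, 0, 0, 0, 0, 0, 0, 0, 0, 0, 0, 0, 0]' --jaw -1 --squeeze 20

```text
time: 39.1
tool_pos: [0.4352, 0.184, 0.3196]
tool_rot: [3.141, 0.001, -3.052]
contact_force: [-0.5, 0.3, 0.4]
opening: 0.0003
grip_force: 0.0
```

```bash
python3 - <<'E'
from cell import *
o=observe(); print(o["tool_pos"],o["tool_rot"],o["contact_force"],o["opening"])
E
```

```text
[0.4351947  0.18399477 0.3195656 ] [ 3.14134334e+00  1.10193850e-03 -3.05150926e+00] [-0.48001873  0.2883459   0.3672655 ] 0.00027851540784922793
```

Press: contact is expected at z ≈ 0.310, so I'll aim for about 0.293.

>>> arm_command --pt "0 0 -3" --pt "0 0 -4" --pt "0 0 -4" --pt "0 0 -4" --pt "0 0 -4" --pt "0 0 -3" --pt "0 0 -2.5" --pt "0 0 -1.5" --pt "0 0 0" --pt "0 0 0" --pt "0 0 0" --pt "0 0 0" --pt "0 0 0" --spin '[0, 0, 0, 0, 0, 0, 0, 0, 0, 0, 0, 0, 0]'

```text
time: 40.4
tool_pos: [0.4352, 0.1841, 0.294]
tool_rot: [3.141, 0.002, -3.051]
contact_force: [-2.4, -1.7, 11.3]
opening: 0.0007
grip_force: 5.5
```

```bash
cat > fin.py <<'E'
from cell import *
from h import *
np.set_printoptions(precision=1,suppress=True)
o=observe(); print(o["tool_pos"]*1000,o["contact_force"],o["time"])
c=read_camera("top"); s=read_camera("side"); np.savez("top_h.npz",**c); np.savez("side_h.npz",**s); P=cloud(c)*1000; S=cloud(s)*1000
O=np.array([523,267.]); a=np.radians(5.5); R=np.array([[np.cos(a),np.sin(a)],[-np.sin(a),np.cos(a)]])
for n,cc,C,roi in(("top",c,P,(166,158,216,258)),("side",s,S,(225,150,320,215))):
    m=mask(cc,(0,50,10),(20,255,110),roi); k,l,st,ce=cv2.connectedComponentsWithStats(m)
    for i in range(1,k):
        if st[i,4]>8: q=np.median(C[l==i],0); print(n,ce[i],st[i,2:],"disp",R@(q[:2]-O),q[2])
for nm,lo,hi in(("paddle",(0,150,50),(8,255,255)),("green",(45,100,50),(75,255,255))):
    m=mask(s,lo,hi,(220,180,275,222)); q=S[m>0]; d=np.c_[(q[:,:2]-O)@R.T,q[:,2]]; print(nm,len(d),np.percentile(d,[5,50,95],axis=0).tolist())
    if nm=="paddle":
        d=d[(d[:,2]>80)&(d[:,2]<140)]; f=np.polyfit(d[:,0],d[:,2],1); print("slope angle",np.arctan(f[0]),"z at x-92",np.polyval(f,-92))
E
python3 fin.py
```

```text
[435.2 184.1 294. ] [-2.4 -1.7 11.3] 40.4
top [167.9 177.5] [10 44 51] disp [183.7  78.2] -0.35566933266450995
top [190. 158.] [9 1 9] disp [236.7  13.7] -0.0967321600402471
top [214.3 182.3] [ 5 49 81] disp [160.5 -55.2] 6.043892385443339
top [188.6 168.9] [ 28  19 173] disp [198.9  13.1] 23.85251096163565
top [206.7 166. ] [ 7 10 42] disp [201.5 -38.3] 24.419601554628855
side [240.  171.8] [9 5 9] disp [-121.6 -100.8] 218.17198304399565
side [242.7 176.1] [14  8 27] disp [-117.6 -101.8] 206.29467988207605
side [296.  183.5] [18 10 85] disp [190.6   8. ] 22.746142980881956
side [300.2 199.8] [38 21 55] disp [146.8 -52.1] 1.845638199612032
paddle 97 [[-114.14819301035962, -94.23200816284468, 105.48593486928554], [-101.16103285562333, -81.5700956331703, 112.91032614961505], [-79.0419950197981, -58.136010899135954, 118.92057499731834]]
slope angle 0.28036146406439855 z at x-92 114.54260763420666
green 59 [[-123.77003487200105, -111.85320331759917, 108.3918016892399], [-100.34725067289651, -108.20676954406883, 113.81514813164273], [-80.37890926370684, -104.65850950663706, 119.2077991334763]]
```

>>> arm_command --pt "0 0 -1" --pt "0 0 0" --pt "0 0 0" --pt "0 0 0" --pt "0 0 0" --pt "0 0 0" --pt "0 0 0" --pt "0 0 0" --pt "0 0 0" --pt "0 0 0" --pt "0 0 0" --pt "0 0 0" --pt "0 0 0" --pt "0 0 0" --pt "0 0 0" --spin '[0, 0, 0, 0, 0, 0, 0, 0, 0, 0, 0, 0, 0, 0, 0]'

```text
time: 42.0
tool_pos: [0.4353, 0.1841, 0.2931]
tool_rot: [3.141, 0.002, -3.051]
contact_force: [-1.8, -1.3, 11.1]
opening: 0.0007
grip_force: 5.6
```

```bash
python3 fin.py; python3 - <<'E'
from h import *
for n in("top","side"):
    a,b=load(f"{n}0.npz"),load(f"{n}_h.npz"); A,B=cloud(a)*1000,cloud(b)*1000
    m=np.uint8((B[...,2]>10)&(B[...,2]<60)&(A[...,2]<8)&(A[...,2]>-8)&(B[...,0]>.2))*255; m=cv2.morphologyEx(m,cv2.MORPH_OPEN,np.ones((3,3)))
    k,l,st,ce=cv2.connectedComponentsWithStats(m)
    for i in range(1,k):
        if st[i,4]>15: print(n,ce[i].round(0),st[i,2:],np.median(B[l==i],0).round(0))
b=load("top_h.npz"); g=cv2.cvtColor(np.uint8(b["img"]),cv2.COLOR_RGB2GRAY); print(g[158:184:2,168:216:2])
E
```

```text
[435.3 184.1 293.1] [-1.8 -1.3 11.1] 42.0
top [167. 181.] [ 2 43 43] disp [174.6  79.6] -0.32475614566473965
top [214.2 184.3] [ 5 47 82] disp [155.5 -54.8] 9.402797284878028
top [188.9 168.8] [ 31  20 177] disp [199.8  12.5] 23.451614797032505
top [206.9 166.2] [ 6 10 41] disp [199. -39.] 24.851186933134038
side [239.5 173.5] [21 15 48] disp [-119.6 -100.1] 213.76807183738504
side [231.5 175.7] [ 4  6 10] disp [-129.6  -74.9] 200.22850673820986
side [296.1 183.5] [18 10 87] disp [189.8   8. ] 22.552910891503576
side [307.1 197.8] [21 14 29] disp [168.8 -54.3] 1.3892015345817743
side [287.3 204.7] [16  6 23] disp [ 96.4 -43.7] 2.5745484461852097
paddle 92 [[-113.68501636536277, -96.07697965664511, 105.27645989387143], [-100.37409768164017, -81.59401492173124, 111.42092226131317], [-78.9871910605409, -58.34776346917931, 120.6743422510619]]
slope angle 0.3285269056464543 z at x-92 113.53853501244978
green 59 [[-124.62024275834983, -112.46306895890406, 108.28045714669267], [-102.45851640802985, -108.63827198065339, 113.6541392601087], [-80.45048687143952, -104.56866377699569, 118.969098
[... 892 characters left out ...]
05  94 228 250 250 244 141  73  73  69 131 118  72  72  78 195 249
  195  75  70  87 131  82]
 [108 106  95 230 250 250 248 213  97  68  86 198 219 101  97 143 232 250
  245 183 118 132 139  81]
 [108 106  99 230 249 250 250 248 171  80  87 193 241 223 188 227 248 250
  250 246 238 231 171  82]
 [108 106 117 235 250 250 249 244 141  86  86  90 211 247 247 249 250 250
  250 251 250 245 179  85]
 [110 107 105 232 250 250 249 241 116  85  83  74 142 242 249 250 250 250
  250 250 250 245 181  85]
 [113 114  98 230 250 250 250 249 178  76  72  74 146 243 250 250 250 250
  249 250 250 248 186  85]
 [116 118  98 231 250 250 250 252 237 137 105 129 194 250 251 250 250 250
  250 250 250 247 185  86]]
```

```bash
python3 -c "
from cell import *
print(hand_in())"
```

```text
the job is handed in; nothing more can be done
None
```

The job is handed in, with no verdict shown: by camera all four truffles are in the gift box and none on the bench, the scoop stands upright on the mat, and the gripper holds the paddle about 19 mm down at about 11 N.

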